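# Stack the filter disc and seal, then show the cap's sealing face to the inspection camera

### The arm

A 6-joint arm with a two-finger parallel gripper is mounted at the origin on the work surface. World frame = base frame: x ahead of the robot, y to its left, z up, the work surface at z = 0. Lengths are in m, angles in rad, forces in N, time in s.
With the tool pointing down it reaches from about 0.35 to 0.875 m from the base axis. Payload 4.2 kg.
Tool frame: the origin (TCP) lies on the centre line of the jaws, within the pads' length; the fingertips stand 8 mm ahead of it and the grasp point (between the pads) lies 11 mm behind it; y points along the fingers, x is the direction in which the jaws open and shut, and the axes are right-handed (so a half turn about y gives the same grasp; the last joint's range is limited). The gripper opens to 85 mm and grips with 20 to 120 N. Pads are 22 mm wide; open, the fingers measure 114 mm over their backs; the gripper's body (76 mm by 85 mm) begins 54 mm behind the grasp point. The pads swing forward as they close: fully open they stand 13 mm farther back than shut.
Start: joints at [-1.014, 0.385, 0.008, 0, -1.194, -0.259], TCP at [0.183, -0.597, 0.239] pointing down, gripper open.
Joint ranges: [-3.14, 3.14], [-1.21, 2.06], [-1.07, 1.41], [-3.16, 2.05], [-2.99, -0.16], [-3.1, 3.1]. Speed limits (rad/s): [2.79, 2.79, 3.14, 3.14, 3.14, 3.14].

### API

Orientations are given as a rotation vector (axis times angle).
In Python, from station import ctrl gives the robot as it stands.
- The arm moves only by the tool play_rows, never from a script. Its argument "deltas" is a list of rows, each an object of numbers: "claw": the opening, from 0 (shut) to 1 (fully open); "dx", "dy", "dz": the shift along the tool's x, y, z in mm; "spin": the turn about the tool's y in rad. In form: [{"claw": .., "dx": .., "dy": .., "dz": .., "spin": ..}, ...]. A call has 1 to 12 rows; each row shifts and turns the commanded pose from where the row before left it, along the tool's axes as they then stand; what a row does not reach is not made up. A row lasts 1/8 s, in which the tool goes at most 62.5 mm and 10.7 degrees, less where a joint would pass 70% of its speed; a pose out of reach is approached as far as the arm can. A call with a gripper value outside its range is refused whole. The fingers move at their own pace and stop on an object; "squeeze" is the grip in N (left out, the last holds). Time passes only in rows, so rows that do not move let the fingers close. It gives the time, the measured TCP pose, the force and the opening at its end, in the units of the state.
- ctrl.get_obs(): the state, without advancing time (a new reading comes with each control period).
- ctrl.capture(name): name is "side" or "top"; returns a dict with "img" (420x560x3 uint8, red, green, blue), "range_z" (420x560 float32, m along the optical axis (not along the pixel's ray), 0 where there is no reading), "fx", "fy", "cx", "cy" (pixels), "k1" (the pictures are not rectified: a ray, as slopes to the right and down, at radius r is drawn at 1 + k1 r^2 times it, then the intrinsics apply), "world_to_cam" (4x4, takes a point from world to camera coordinates). Camera axes: x right, y down, z forward; pixel columns grow to the right and rows downward; lengths in m; the calibration is good to about 2 mm. A picture is of the moment at which its call begins.
- ctrl.finish_job(): hands the job in, once; it reports no verdict.
Trained networks look in a picture, given as the dict that the camera call returned (one of the last four; its "shot" number tells which), for a name from the list of things; names that differ only in an ending like _2 or _b are one class to them, and where a whole thing is asked for, a point or a joint stands for the part that bears it (a point fixed in the world has none). Each returns a list of dicts, best first, with "conf" (0 to 1); they miss things now and then, are a little off and sometimes report something else, mostly with a low value. They report only what shows in the picture. A call takes as long as a camera call. They do not tell look-alikes from the thing itself.
- ctrl.boxes_of(label, picture): "extent" ([left, top, width, height] in pixels, round what is visible of it).
The state is a dict: "clock": time; "q": joint angles; "qvel": joint speeds; "joint_torque": joint torques, N m; "position": TCP position; "eef_rot": TCP orientation; "contact_force": force on the tool from outside, world axes, zero at the start; "wrist_torque": the same for the moment, N m; "grip_width": opening from 0.0 (shut) to 1.0 (fully open).
Only numpy, scipy, OpenCV 4.12 (cv2) and the standard library are available. Lean on these libraries where they do the work, as an engineer would, in place of code of your own. Each camera call takes 0.05 s, during which the arm holds its last target.

### The job

Carry on with the filter build: take the perforated filter disc out of the parts tray and lay it flat and centred on the flange of the filter body held in the vise, then lay the large seal ring centred on top of the disc. Then pick the hose cap out of the tray by its stem and hold it up to the inspection camera so that a colleague can pass its sealing face before the filter is closed: sealing face (the flat underside) square to the tilted lens, centred on it, 90 mm in front of the ring light. Finish while still holding it there, steady in the gripper, with the stack left as built and without knocking the camera or the other things on the bench.

Things in the scene. Friction and masses are not known exactly. Their poses are not given: they have to be found in the camera images.
- disc: Perforated filter disc, steel, 50 mm across, 6 mm thick, with 19 small dark holes; lies flat in the parts tray. Origin: centre of its underside, z up; round, so its yaw does not matter.
- seal: Large seal ring, black rubber (rigid here), 50 mm outside, 34 mm bore, 6 mm thick; lies flat in the tray. Origin: centre of its underside, z up.
- cap: Hose cap, turned steel, 140 g: a round flange 50 mm across and about 6.5 mm thick at the foot, above it a shoulder 26 mm across up to 10.5 mm, then an upright round hose stem, 19 mm thick (barbs drawn near its top are up to 20 mm), to a total height of 61 mm. It stands in the tray on its flange. Origin: centre of its flat underside, which is the sealing face; z runs up along the stem.
- tray: Fixed white parts tray, 230 x 330 mm (x, y), 16 mm high outside, walls 4 mm. Its origin is the centre of its underside on the bench; its floor, on which the parts lie, is 4 mm above (all parts' origins at a height of 4 mm). Parts lie in cells about 100 mm apart along the tray's x and y, in changing order.
- seat (a point): Centre of the flat top face of the filter body's flange (steel, 50 mm across, dark 33 mm bore drawn in the middle, solid for stacking), 76 mm above the bench, z up. The body is gripped in a fixed grey bench vise (base 135 x 85 mm, jaws up to 54 mm high, screw with a cross handle on its -x side); below the flange only the 38 mm tube stands between the jaws.
- lens (a point): Centre of the front of the camera's ring light (black ring, 72 mm outside, 36 mm bore, white LEDs); z is the optical axis, pointing out of the lens. The camera stands fixed on the bench on a 110 x 100 mm plate with a tilting bracket (pivot 62 mm above the bench, this point 54 mm out from it along the axis), looks up and leans towards the robot by 15 to 30 degrees from vertical. In focus is what lies 90 mm out along z.
- camera: The inspection camera on its stand: fixed dark 110 x 100 mm base plate on the bench, 10 mm thick; aluminium bracket cheeks to 78 mm high. Origin: centre of the plate's underside; -x is the side to which the camera leans. Not to be struck.
- tilt (a joint): Tilt of the camera head, rad: 0 looks straight up, growing as it leans to the -x side of its stand. Stiff; stays as it is; not to be moved.
- ferrule: Bystander in the tray: short steel weld ferrule, 50 mm flange with an open 38 mm tube, 28 mm high. Origin: centre of underside.
- small_seal: Bystander in the tray: small black seal ring, 34 mm outside, 21 mm bore, 5 mm thick. Origin: centre of underside.
- clamp: Bystander: steel pipe clamp ring, 66 mm across, 16 mm high, with ears, bolt and brass wing nut on one side; flat on the bench. Origin: centre of the ring's underside.
- bottle: Bystander: white plastic bottle, 60 mm across, 150 mm high, on the bench left of the tray. Origin: centre of underside.
- driver: Bystander: black-handled screwdriver, 190 mm, lying beyond the tray. Origin on the bench below its middle.
- jar: Bystander: clear jar with white lid, 56 mm across, 60 mm high. Origin: centre of underside.
- tweezers: Bystander: steel tweezers, 150 mm long, 8 mm high, lying on the bench near the robot. Origin on the bench below their middle.
There are look-alikes about, which are no part of the job. Leave any turquoise look-alike of the cap alone.

How it is judged:
By the outcome, as a careful person would: the job done as asked, in the order asked, and still so for the second after the job is handed in, while the arm keeps its last pose, push and grip.
It also fails if it takes over 72 s, if anything falls off the work surface, if the arm or the gripper's body presses on something with over 40 N, if the wrist force passes 120 N, or if a joint passes its speed limit or range.

## Working session

There is one attempt and no reset: what is moved stays moved. The work goes in short steps, Python scripts to look and compute and a tool call to move; the robot and the scene stay as the last step left them, time stands still between calls to the robot, and variables do not carry over. Pictures are saved under pics/ and viewed, and the job is handed in when it is done.

Besides the shell and the picture viewer there is one more tool, called after "Emit:" as name(argument=value, ...) on one line, values as JSON. play_rows: Moves the arm, as the interface text tells. Its arguments: {"type":"object","properties":{"deltas":{"type":"array"},"squeeze":{"type":"number"}},"required":["deltas"]}

```bash
ls; mkdir -p pics; cat > h.py <<'E'
import numpy as np, cv2
from station import ctrl
from scipy.spatial.transform import Rotation as R
def save(c,n,crop=None,s=1):
    im=c['img'][:,:,::-1]
    if crop: l,t,w,h=crop; im=im[t:t+h,l:l+w]
    if s!=1: im=cv2.resize(im,None,fx=s,fy=s,interpolation=cv2.INTER_CUBIC)
    cv2.imwrite('pics/'+n+'.png',im)
def K(c): return np.array([[c['fx'],0,c['cx']],[0,c['fy'],c['cy']],[0,0,1.]]),np.array([c['k1'],0,0,0,0.])
def rays(c,uv):
    k,d=K(c); p=cv2.undistortPoints(np.array(uv,float).reshape(-1,1,2),k,d).reshape(-1,2)
    M=np.array(c['world_to_cam']); Rm=M[:3,:3]; o=-Rm.T@M[:3,3]
    return o,(np.c_[p,np.ones(len(p))])@Rm   # depth-1 dirs in world
def at_z(c,uv,z):
    o,d=rays(c,uv); return o+d*((z-o[2])/d[:,2])[:,None]
def cloud(c):
    H,W=c['range_z'].shape; u,v=np.meshgrid(np.arange(W),np.arange(H))
    o,d=rays(c,np.stack([u,v],-1).reshape(-1,2)); return (o+d*c['range_z'].reshape(-1,1)).reshape(H,W,3)
def proj(c,P):
    M=np.array(c['world_to_cam']); k,d=K(c)
    return cv2.projectPoints(np.array(P,float).reshape(-1,1,3),cv2.Rodrigues(M[:3,:3])[0],M[:3,3],k,d)[0].reshape(-1,2)
E
python3 - <<'E'
from h import *
import pickle
o=ctrl.get_obs(); print({k:np.round(v,3).tolist() for k,v in o.items()})
for n in('side','top'):
    c=ctrl.capture(n); save(c,n+'0'); pickle.dump(c,open(n+'0.pkl','wb'))
    M=np.array(c['world_to_cam']); print(n,-M[:3,:3].T@M[:3,3],M[2,:3],c['fx'],c['k1'])
    for l in 'disc seal cap tray seat lens camera ferrule small_seal clamp bottle driver jar tweezers'.split():
        try: print(l,[(np.round(b['extent']).tolist(),round(b['conf'],2)) for b in ctrl.boxes_of(l,c)])
        except Exception as e: print(l,e)
E
```

```text
pics
{'clock': 0.0, 'q': [-1.014, 0.386, 0.007, -0.001, -1.194, -0.259], 'qvel': [0.001, -0.001, 0.001, -0.0, -0.001, -0.001], 'joint_torque': [0.0, -39.229, 18.84, 4.186, -0.005, 0.0], 'position': [0.183, -0.597, 0.238], 'eef_rot': [-1.052, -1.426, 1.423], 'contact_force': [0.29, 0.217, 0.483], 'wrist_torque': [0.02, 0.017, -0.003], 'grip_width': 0.999}
side [0.41589822 0.92046429 0.88788251] [ 0.08614258 -0.71768743 -0.6910168 ] 415.88011803122765 0.008379393548411678
disc [([249.0, 269.0, 15.0, 16.0], 0.51)]
seal [([276.0, 287.0, 21.0, 17.0], 0.44)]
cap [([285.0, 247.0, 20.0, 26.0], 0.56), ([333.0, 279.0, 21.0, 29.0], 0.56), ([339.0, 236.0, 15.0, 25.0], 0.52), ([258.0, 232.0, 12.0, 7.0], 0.18)]
tray [([223.0, 214.0, 103.0, 108.0], 0.74)]
seat [([260.0, 129.0, 40.0, 27.0], 0.55), ([195.0, 191.0, 28.0, 20.0], 0.39)]
lens [([270.0, 151.0, 24.0, 30.0], 0.74)]
camera [([260.0, 153.0, 37.0, 46.0], 0.68), ([288.0, 229.0, 19.0, 15.0], 0.45)]
ferrule [([287.0, 230.0, 20.0, 15.0], 0.74), ([306.0, 185.0, 43.0, 6.0], 0.16)]
small_seal []
clamp [([195.0, 188.0, 25.0, 24.0], 0.53)]
bottle [([27
[... 579 characters left out ...]
6), ([228.0, 289.0, 14.0, 16.0], 0.46), ([338.0, 209.0, 23.0, 27.0], 0.2)]
tray [([186.0, 188.0, 112.0, 81.0], 0.93), ([339.0, 209.0, 21.0, 24.0], 0.21)]
seat [([399.0, 196.0, 37.0, 48.0], 0.78)]
lens [([338.0, 210.0, 28.0, 24.0], 0.95)]
camera [([329.0, 156.0, 36.0, 82.0], 0.68)]
ferrule [([261.0, 238.0, 18.0, 16.0], 0.68), ([115.0, 236.0, 29.0, 25.0], 0.57)]
small_seal []
clamp [([309.0, 137.0, 26.0, 28.0], 0.78), ([204.0, 235.0, 12.0, 16.0], 0.45), ([219.0, 201.0, 18.0, 17.0], 0.39)]
bottle [([113.0, 238.0, 31.0, 22.0], 0.8), ([218.0, 202.0, 17.0, 16.0], 0.52)]
driver [([256.0, 121.0, 11.0, 58.0], 0.65)]
jar [([388.0, 148.0, 19.0, 18.0], 0.66)]
tweezers [([345.0, 247.0, 7.0, 43.0], 0.46)]
```

```bash
python3 - <<'E'
from h import *
import pickle
c=pickle.load(open('top0.pkl','rb')); save(c,'top_tray',(170,170,150,150),4)
save(c,'top_r',(295,120,160,140),5)
c=pickle.load(open('side0.pkl','rb')); save(c,'side_z',(150,110,220,220),2.7)
E
```

```text
(no output)
```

View pics/top0.png

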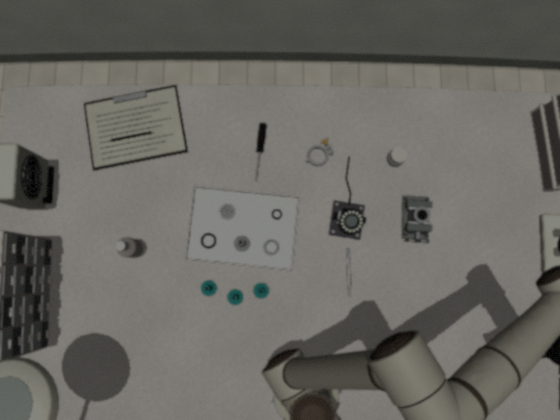

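View pics/top_tray.png

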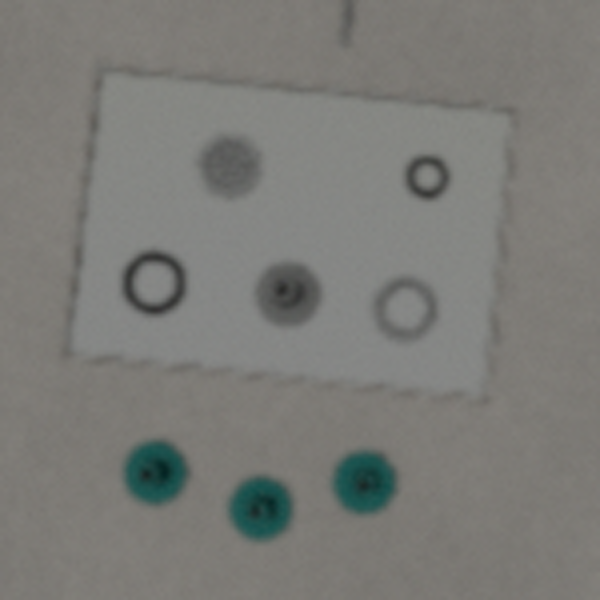

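View pics/top_r.png

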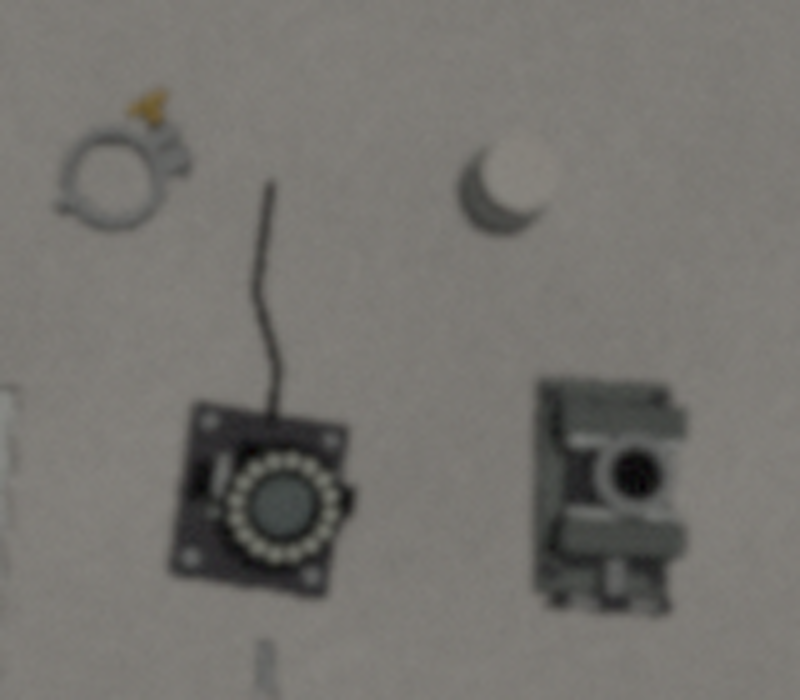

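View pics/side_z.png

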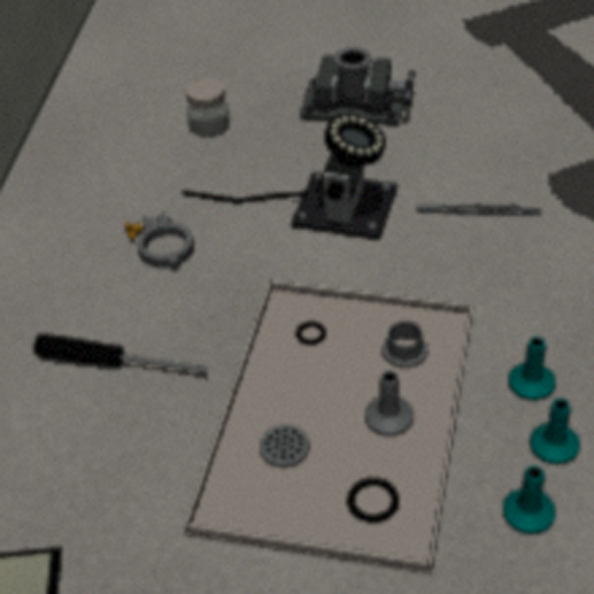

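```bash
python3 - <<'E'
from h import *
import pickle
o=ctrl.get_obs(); print(np.round(R.from_rotvec(o['eef_rot']).as_matrix(),3))
c=pickle.load(open('top0.pkl','rb')); s=pickle.load(open('side0.pkl','rb'))
def p(n,uv,z): print(n,at_z(c,[uv],z).round(4)[0])
p('disc',(227.5,211.75),.01);p('seal',(208.5,240.75),.01);p('capfl',(242.4,243.6),.0105);p('seat',(422,214.8),.076);p('lens',(352.2,221),.113)
p('jar',(398,155),.06);p('clamp',(318,155),.01);p('ferr',(271,247),.02);p('teal',(261,290),.01);p('teal2',(235,297),.01);p('bottle',(122,245),.15)
for a in [(101,71),(511,112),(485,400),(68,355)]: p('tray',(170+a[0]/4-.5,170+a[1]/4-.5),.016)
for a in [(192,402),(350,430),(325,598),(170,572)]: p('plate',(295+a[0]/5-.5,120+a[1]/5-.5),.01)
C=cloud(c); 
for n,(u,v) in dict(disc=(227,212),ring=(352,210),lens=(352,221),seat=(424,214),cap=(242,243),bench=(300,300),tray=(250,210)).items(): print(n,C[v-1:v+2,u-1:u+2,2].round(3).tolist())
E
```

```text
[[-0.293 -0.    -0.956]
 [ 0.956  0.    -0.293]
 [ 0.    -1.     0.   ]]
disc [0.5565 0.2463 0.01  ]
seal [0.4659 0.3032 0.01  ]
capfl [0.4582 0.1985 0.0105]
seat [ 0.5453 -0.3412  0.076 ]
lens [ 0.5206 -0.1236  0.113 ]
jar [ 0.7313 -0.2762  0.06  ]
clamp [ 0.7394 -0.0347  0.01  ]
ferr [0.4481 0.1104 0.02  ]
teal [0.317  0.1397 0.01  ]
teal2 [0.2949 0.2187 0.01  ]
bottle [0.4421 0.5308 0.15  ]
tray [0.6315 0.3492 0.016 ]
tray [0.6025 0.0306 0.016 ]
tray [0.3802 0.0495 0.016 ]
tray [0.4111 0.3689 0.016 ]
plate [ 0.5971 -0.081   0.01  ]
plate [ 0.5806 -0.1799  0.01  ]
plate [ 0.4755 -0.1632  0.01  ]
plate [ 0.4908 -0.0669  0.01  ]
disc [[0.015, 0.013, 0.006], [0.009, 0.012, 0.012], [0.016, 0.016, 0.017]]
ring [[0.124, 0.129, 0.127], [0.125, 0.123, 0.122], [0.124, 0.124, 0.125]]
lens [[0.108, 0.106, 0.108], [0.106, 0.104, 0.104], [0.107, 0.1, 0.101]]
seat [[0.079, 0.073, 0.08], [0.074, 0.079, 0.078], [0.083, 0.077, 0.074]]
cap [[0.069, 0.072, 0.065], [0.068, 0.062, 0.06], [0.065, 0.061, 0.045]]
bench [[0.003, -0.001, 0.003], [-0.002, -0.001, -0.005], [-0.002, -0.002, 0.002]]
tray [[0.005, 0.0, 0.004], [0.003, 0.002, 0.008], [0.005, 0.006, 0.0]]
```

```bash
cat > fit.py <<'E'
from h import *
from scipy.optimize import minimize
S=3
def patch(c,ctr,rad):
    uv=proj(c,[ctr])[0]; pr=int(rad*420/1.2)+3
    u0,v0=int(uv[0])-pr,int(uv[1])-pr; n=2*pr+1
    return u0,v0,n
def render(c,u0,v0,n,ctr,zax,radii,sig):
    g=(np.arange(n*S)+.5)/S-.5
    U,V=np.meshgrid(u0+g,v0+g); o,d=rays(c,np.stack([U,V],-1).reshape(-1,2))
    t=((ctr-o)@zax)/(d@zax); P=o+d*t[:,None]; r=np.linalg.norm(P-ctr,axis=1).reshape(n*S,n*S)
    out=[]; lo=0
    for x in radii:
        m=((r>=lo)&(r<x)).astype(np.float32); lo=x
        m=cv2.GaussianBlur(m,(0,0),sig*S); out.append(cv2.resize(m,(n,n),interpolation=cv2.INTER_AREA))
    r2=cv2.resize(r.astype(np.float32),(n,n),interpolation=cv2.INTER_AREA)
    return out,r2
def cost(c,ctr,zax,radii,rmax,win,sig=.8):
    im=cv2.cvtColor(c['img'],cv2.COLOR_RGB2GRAY).astype(float)
    u0,v0,n=win
    A,r=render(c,u0,v0,n,np.array(ctr,float),np.array(zax,float),radii,sig)
    y=im[v0:v0+n,u0:u0+n]; w=1/(1+np.exp((r-rmax)/.0008))
    X=np.stack([a.ravel() for a in A]+[np.ones(n*n)],1)*np.sqrt(w.ravel())[:,None]; Y=y.ravel()*np.sqrt(w.ravel())
    co,*_=np.linalg.lstsq(X,Y,rcond=None); e=Y-X@co
    return (e@e)/w.sum(), co
def fitc(c,xy,z,radii,rmax,sig=.8):
    win=patch(c,[*xy,z],rmax)
    f=lambda p: cost(c,[p[0]*.01,p[1]*.01,z],[0,0,1.],radii,rmax,win,sig)[0]
    b=None
    s=minimize(f,np.array(xy)*100,method='Nelder-Mead',options=dict(initial_simplex=np.array(xy)*100+np.array([[0,0],[.4,0],[0,.4]]),xatol=.003,fatol=1e-4))
    return s.x*.01,s.fun
E
cat > m.py <<'E'
from fit import *
import pickle
C={n:pickle.load(open(n+'0.pkl','rb')) for n in('top','side')}
for n,xy,z,ra,rm in [('disc',(.5565,.2463),.01,[.025],.033),('seal',(.4659,.3032),.01,[.017,.025],.033),('capfl',(.4582,.1985),.010,[.025],.033),('seat',(.5453,-.3412),.076,[.0165,.025],.024),('seat30',(.5453,-.3412),.076,[.0165,.025],.029),('ferr',(.448,.11),.028,[.019],.0),('ssl',(.55,.12),.009,[.0105,.017],.024)]:
    if rm==0: continue
    if n=='ssl': xy=at_z(C['top'],[(277,214)],.009)[0][:2]
    for k in C:
        p,f=fitc(C[k],xy,z,ra,rm); print(n,k,p.round(4),round(f,1))
E
python3 m.py
```

```text
disc top [0.5587 0.2476] 13.8
disc side [0.5611 0.2512] 50.6
seal top [0.4673 0.3043] 15.4
seal side [0.47   0.3058] 26.3
capfl top [0.4597 0.2008] 66.6
capfl side [0.462  0.2041] 383.8
seat top [ 0.5468 -0.3407] 57.6
seat side [ 0.549 -0.342] 45.1
seat30 top [ 0.5464 -0.341 ] 165.7
seat30 side [ 0.549 -0.342] 221.4
ssl top [0.5517 0.0945] 13.2
ssl side [0.5542 0.0958] 43.6fit.py:22: RuntimeWarning: overflow encountered in exp
  y=im[v0:v0+n,u0:u0+n]; w=1/(1+np.exp((r-rmax)/.0008))
```

```bash
cat > lens.py <<'E'
from fit import *
import pickle
C={n:pickle.load(open(n+'0.pkl','rb')) for n in('top','side')}
ra=[.018,.0225,.031,.036]; rm=.0385
def nrm(th,yaw): return np.array([-np.sin(th)*np.cos(yaw),-np.sin(th)*np.sin(yaw),np.cos(th)])
W={n:patch(C[n],[.521,-.1236,.114],rm) for n in C}
def f(p,names,full=False):
    th,yaw=p[0],p[1]; n=nrm(th,yaw); s=0
    for i,k in enumerate(names):
        ctr=np.array([p[2+2*i]*.1,p[3+2*i]*.1,.062])+.054*n
        v,co=cost(C[k],ctr,n,ra,rm,W[k]); s+=v/len(names)
    return s+ (((yaw+.12)/.06)**2)*3
for names in (['top'],['side'],['top','side']):
    best=None
    for t0 in (.28,.38,.48):
        x0=[t0,-.12]
        for k in names: 
            b=np.array([.521,-.1236])-.054*nrm(t0,-.12)[:2]; x0+=list(b*10)
        sim=np.array([x0]+[np.array(x0)+np.eye(len(x0))[i]*.05 for i in range(len(x0))])
        s=minimize(f,x0,args=(names,),method='Nelder-Mead',options=dict(initial_simplex=sim,maxiter=500,xatol=1e-4,fatol=1e-3))
        if best is None or s.fun<best.fun: best=s
        print(names,t0,s.fun.round(2),s.x.round(4))
    n=nrm(*best.x[:2])
    for i,k in enumerate(names): print(k,np.degrees(best.x[:2]).round(1),'lens',(np.r_[best.x[2+2*i:4+2*i]*.1,.062]+.054*n).round(4))
# plate
im=cv2.cvtColor(C['top']['img'],cv2.COLOR_RGB2GRAY)
# depth plane fit of ring
for k in C:
    P=cloud(C[k]); l=np.array([.522,-.123,.114])
    m=(np.linalg.norm(P[...,:2]-l[:2],axis=-1)<.034)&(P[...,2]>.095)&(P[...,2]<.145)
    Q=P[m]; rr=np.linalg.norm(Q[:,:2]-l[:2],axis=1); Q=Q[rr>.02]
    A=np.c_[Q[:,:2]-l[:2],np.ones(len(Q))]
    for _ in range(3):
        co=np.linalg.lstsq(A,Q[:,2],rcond=None)[0]; e=Q[:,2]-A@co; g=abs(e)<.008; A=A[g];Q=Q[g]
    print(k,len(Q),'slope',co.round(3),'tilt',np.degrees(np.arctan(np.hypot(*co[:2]))).round(1),'yaw',np.degrees(np.arctan2(co[1],co[0])).round(1))
g=im[190:250,320:375]; g=cv2.resize(g,None,fx=8,fy=8,interpolation=cv2.INTER_CUBIC)
_,b=cv2.threshold(g,60,255,cv2.THRESH_BINARY_INV); cv2.imwrite('pics/plate.png',b)
cs=max(cv2.findContours(b,0,2)[0],key=cv2.contourArea); q=cv2.boxPoints(cv2.minAreaRect(cs))
uv=(q+.5)/8-.5+[320,190]; print(at_z(C['top'],uv,.01).round(4))
E
python3 lens.py 2>/dev/null
```

```text
['top'] 0.28 132.97 [ 0.2929 -0.1281  5.3609 -1.2282]
['top'] 0.38 128.69 [ 0.395  -0.1255  5.4134 -1.2363]
['top'] 0.48 129.75 [ 0.4947 -0.1299  5.4634 -1.2454]
top [22.6 -7.2] lens [ 0.5207 -0.121   0.1118]
['side'] 0.28 285.38 [ 0.3298 -0.1233  5.4086 -1.2685]
['side'] 0.38 274.94 [ 0.3783 -0.0918  5.4357 -1.2784]
['side'] 0.48 268.0 [ 0.3596 -0.0708  5.4254 -1.2657]
side [20.6 -4.1] lens [ 0.5236 -0.1252  0.1125]
['top', 'side'] 0.28 226.97 [ 0.2685 -0.1199  5.348  -1.2253  5.3756 -1.2532]
['top', 'side'] 0.38 203.71 [ 0.3687 -0.1153  5.4001 -1.2326  5.4319 -1.2829]
['top', 'side'] 0.48 207.1 [ 0.4171 -0.0738  5.4295 -1.2247  5.4554 -1.2802]
top [21.1 -6.6] lens [ 0.5207 -0.121   0.1124]
side [21.1 -6.6] lens [ 0.5239 -0.126   0.1124]
top 271 slope [ 0.314 -0.046  0.115] tilt 17.6 yaw -8.3
side 160 slope [ 0.311 -0.042  0.114] tilt 17.4 yaw -7.6
[[ 0.4909 -0.0666  0.01  ]
 [ 0.6082 -0.0857  0.01  ]
 [ 0.5938 -0.182   0.01  ]
 [ 0.4764 -0.162   0.01  ]]
```

View pics/plate.png

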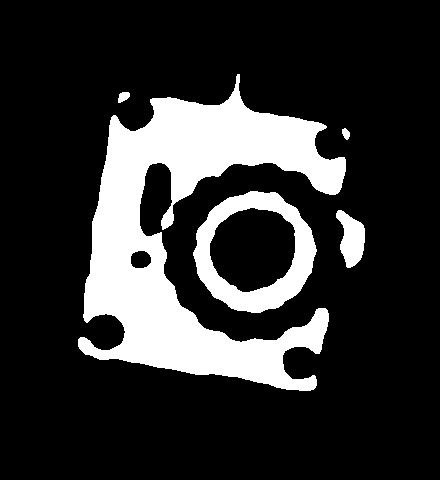

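```bash
cat > lens2.py <<'E'
from fit import *
import fit, pickle
fit.S=5
C={n:pickle.load(open(n+'0.pkl','rb')) for n in('top','side')}
ra=[.018,.0225,.031,.036]; rm=.0385
def nrm(th,yaw): return np.array([-np.sin(th)*np.cos(yaw),-np.sin(th)*np.sin(yaw),np.cos(th)])
W={n:patch(C[n],[.521,-.1236,.114],rm) for n in C}
c0={}
for k in C:
  row=[]
  for t in np.radians([12,15,17.5,20,22.5,25,28,31]):
    n=nrm(t,-.125); z=.062+.054*n[2]
    x0=c0.get(k,np.array([.522,-.123]))*100
    s=minimize(lambda p:cost(C[k],[p[0]*.01,p[1]*.01,z],n,ra,rm,W[k],.7)[0],x0,method='Nelder-Mead',options=dict(initial_simplex=x0+np.array([[0,0],[.3,0],[0,.3]]),xatol=.003,fatol=1e-3))
    c0[k]=s.x*.01
    row.append((np.degrees(t).round(1),s.fun.round(1),(s.x*.01).round(4).tolist()))
  print(k,*row,sep='\n')
for k in C:
    P=cloud(C[k]); ok=C[k]['range_z']>0
    ctr=np.r_[c0[k],.1138]; n=nrm(np.radians(18),-.125)
    H,Wd=ok.shape; U,V=np.meshgrid(np.arange(Wd),np.arange(H)); o,d=rays(C[k],np.stack([U,V],-1).reshape(-1,2))
    for it in range(5):
        t=((ctr-o)@n)/(d@n); r=np.linalg.norm(o+d*t[:,None]-ctr,axis=1).reshape(H,Wd)
        m=ok&(r>.0205)&(r<.0325); Q=P[m]; Q=Q[np.linalg.norm(Q-ctr,axis=1)<.06]
        A=np.c_[Q[:,:2]-ctr[:2],np.ones(len(Q))]; w=np.ones(len(Q))
        for _ in range(10):
            co=np.linalg.lstsq(A*w[:,None],Q[:,2]*w,rcond=None)[0]; e=Q[:,2]-A@co; w=np.sqrt(1/(1+(e/.004)**2))
        n=np.r_[-co[:2],1]; n/=np.linalg.norm(n); ctr[2]=co[2]
    print(k,len(Q),np.std(e).round(4),'tilt',np.degrees(np.arccos(n[2])).round(1),'yaw',np.degrees(np.arctan2(-n[1],-n[0])).round(1),ctr.round(4))
E
python3 lens2.py 2>/dev/null
```

```text
top
(np.float64(12.0), np.float64(140.0), [0.5206, -0.1206])
(np.float64(15.0), np.float64(136.7), [0.5208, -0.1207])
(np.float64(17.5), np.float64(134.2), [0.5207, -0.1209])
(np.float64(20.0), np.float64(131.8), [0.5207, -0.1209])
(np.float64(22.5), np.float64(131.3), [0.5209, -0.1211])
(np.float64(25.0), np.float64(130.3), [0.5209, -0.1212])
(np.float64(28.0), np.float64(132.8), [0.521, -0.1215])
(np.float64(31.0), np.float64(137.3), [0.5212, -0.1217])
side
(np.float64(12.0), np.float64(376.0), [0.5231, -0.1227])
(np.float64(15.0), np.float64(326.5), [0.5234, -0.123])
(np.float64(17.5), np.float64(298.7), [0.5234, -0.1244])
(np.float64(20.0), np.float64(282.9), [0.5235, -0.1249])
(np.float64(22.5), np.float64(282.7), [0.5236, -0.1259])
(np.float64(25.0), np.float64(301.1), [0.524, -0.1277])
(np.float64(28.0), np.float64(335.8), [0.5238, -0.1295])
(np.float64(31.0), np.float64(386.9), [0.5241, -0.1324])
top 228 0.003 tilt 17.5 yaw -8.5 [ 0.5212 -0.1217  0.115 ]
side 105 0.0036 tilt 17.4 yaw -11.2 [ 0.5241 -0.1324  0.1152]
```

```bash
cat > avg.py <<'E'
from h import *
import pickle
for n in('top','side'):
    cs=[pickle.load(open(n+'0.pkl','rb'))]+[ctrl.capture(n) for _ in range(5)]
    c=dict(cs[0]); c['img']=np.mean([x['img'].astype(float) for x in cs],0).round().astype(np.uint8)
    D=np.stack([x['range_z'] for x in cs]); D[D==0]=np.nan; c['range_z']=np.nan_to_num(np.nanmedian(D,0))
    print(np.nanmean(np.nanstd(D,0)))
    pickle.dump(c,open(n+'0.pkl','wb'))
save(c,'side_lens',(250,140,60,70),8)
E
python3 avg.py; python3 lens2.py 2>/dev/null; python3 m.py 2>/dev/null
```

```text
0.003381166
0.003062593
top
(np.float64(12.0), np.float64(137.4), [0.5206, -0.1206])
(np.float64(15.0), np.float64(134.7), [0.5206, -0.1207])
(np.float64(17.5), np.float64(131.8), [0.5207, -0.1209])
(np.float64(20.0), np.float64(129.6), [0.5207, -0.1209])
(np.float64(22.5), np.float64(129.2), [0.5209, -0.1211])
(np.float64(25.0), np.float64(128.2), [0.521, -0.1212])
(np.float64(28.0), np.float64(130.6), [0.521, -0.1215])
(np.float64(31.0), np.float64(135.3), [0.5212, -0.1217])
side
(np.float64(12.0), np.float64(378.7), [0.5231, -0.1223])
(np.float64(15.0), np.float64(333.7), [0.5233, -0.1234])
(np.float64(17.5), np.float64(304.0), [0.5235, -0.1241])
(np.float64(20.0), np.float64(290.7), [0.5236, -0.1251])
(np.float64(22.5), np.float64(290.1), [0.5236, -0.1259])
(np.float64(25.0), np.float64(308.3), [0.5239, -0.1275])
(np.float64(28.0), np.float64(342.9), [0.5238, -0.1295])
(np.float64(31.0), np.float64(392.9), [0.5241, -0.1324])
top 229 0.0014 tilt 17.5 yaw -9.4 [ 0.5212 -0.1217  0.115 ]
side 102 0.0035 tilt 17.6 yaw -9.9 [ 0.5241 -0.1324  0.1154]
disc top [0.5587 0.2476] 12.7
disc side [0.5611 0.2512] 49.5
seal top [0.4674 0.3043] 14.7
seal side [0.47   0.3057] 26.3
capfl top [0.4597 0.2008] 65.3
capfl side [0.462  0.2041] 379.6
seat top [ 0.5467 -0.3406] 50.8
seat side [ 0.5488 -0.3419] 44.5
seat30 top [ 0.547  -0.3412] 161.4
seat30 side [ 0.549 -0.342] 219.9
ssl top [0.5518 0.0945] 11.0
ssl side [0.5542 0.0958] 40.7
```

View pics/side_lens.png

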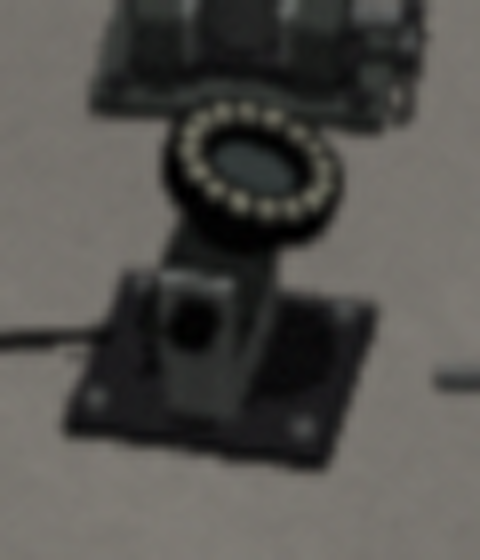

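```bash
cat > led.py <<'E'
from h import *
import pickle
from scipy.optimize import least_squares
C={n:pickle.load(open(n+'0.pkl','rb')) for n in('top','side')}
def nrm(th,yaw): return np.array([-np.sin(th)*np.cos(yaw),-np.sin(th)*np.sin(yaw),np.cos(th)])
pts={}
for k in C:
    g=cv2.cvtColor(C[k]['img'],cv2.COLOR_RGB2GRAY); u,v=proj(C[k],[[.522,-.123,.114]])[0].astype(int)
    x0,y0=u-16,v-16; b=cv2.resize(g[y0:y0+33,x0:x0+33],None,fx=8,fy=8,interpolation=cv2.INTER_CUBIC)
    # polar ridge: along each angle max brightness
    pts[k]=[]
    n=nrm(np.radians(18),-.13)
    o_=None
    e1=np.cross(n,[0,1,0]);e1/=np.linalg.norm(e1);e2=np.cross(n,e1)
    cc=np.array([.5208,-.121,.1135]) if k=='top' else np.array([.5235,-.1242,.1135])
    for a in np.arange(0,2*np.pi,np.pi/60):
        rs=np.arange(.019,.0345,.0003); P=cc+rs[:,None]*(np.cos(a)*e1+np.sin(a)*e2)
        uv=proj(C[k],P); val=cv2.remap(g.astype(np.float32),uv[:,0].astype(np.float32)[None],uv[:,1].astype(np.float32)[None],cv2.INTER_CUBIC)[0]
        w=np.clip(val-val.min()-.5*(val.max()-val.min()),0,None)
        if val.max()>90: pts[k].append(((uv*w[:,None]).sum(0)/w.sum(),))
    pts[k]=np.array([p[0] for p in pts[k]]); print(k,len(pts[k]))
def res(p,names,full=False):
    th,yaw,Rr=p[:3]; n=nrm(th,yaw); out=[]
    for i,k in enumerate(names):
        c=np.r_[p[3+2*i:5+2*i],.062+.054*np.cos(th)]; o,d=rays(C[k],pts[k]); t=((c-o)@n)/(d@n)
        out.append((np.linalg.norm(o+d*t[:,None]-c,axis=1)-Rr)*1000)
    return np.r_[np.concatenate(out),(yaw+.13)/.05]
for names in (['top'],['side'],['top','side']):
    s=least_squares(res,[.3,-.13,.027]+[.522,-.122]*len(names),x_scale=[.1,.1,.01]+[.01]*(2*len(names)),loss='soft_l1',f_scale=.5)
    cov=np.linalg.pinv(s.jac.T@s.jac)*2*s.cost/len(s.fun)
    print(names,s.cost.round(1),np.degrees(s.x[:2]).round(1),'+-',np.degrees(np.sqrt(np.diag(cov)[:2])).round(1),s.x[2:].round(4))
E
python3 led.py
```

```text
top 106
side 53Traceback (most recent call last):
  File "led.py", line 29, in <module>
    s=least_squares(res,[.3,-.13,.027]+[.522,-.122]*len(names),x_scale=[.1,.1,.01]+[.01]*(2*len(names)),loss='soft_l1',f_scale=.5)
    return func(*args, **kwargs)
    vector_fun = VectorFunction(
        fun_wrapped,
    ...<6 lines>...
        workers=workers
    )
    self._update_fun()
    ~~~~~~~~~~~~~~~~^^
    self.f = self.fun_wrapped(xp_copy(self.x))
             ~~~~~~~~~~~~~~~~^^^^^^^^^^^^^^^^^
    return np.atleast_1d(self.fun(x))
                         ~~~~~~~~^^^
    return self.f(x, *self.args, **self.kwargs)
           ~~~~~~^^^^^^^^^^^^^^^^^^^^^^^^^^^^^^
TypeError: res() missing 1 required positional argument: 'names'
```

```bash
sed -i "s/x_scale=/args=(names,),x_scale=/; s/val.max()>90/val.max()>60/" led.py; python3 led.py
```

```text
top 120
side 116
['top'] 4.7 [15.5 -7.6] +- [0.9 0.8] [ 0.0272  0.5205 -0.1209]
['side'] 11.2 [ 16.6 -10.4] +- [0.3 0.9] [ 0.0273  0.5228 -0.1232]
['top', 'side'] 16.0 [ 16.5 -10.8] +- [0.2 0.6] [ 0.0273  0.5205 -0.1209  0.5228 -0.1232]
```

Emit:
play_rows(deltas=[{"claw": 0.68,"dx": 55,"dz": -20,"spin": 0.13},{"claw": 0.68,"dx": 58,"dz": -20,"spin": 0.13},{"claw": 0.68,"dx": 58,"dz": -20,"spin": 0.126},{"claw": 0.68,"dx": 58,"dz": -20},{"claw": 0.68,"dx": 58,"dz": -20},{"claw": 0.68,"dx": 58,"dz": -20},{"claw": 0.68,"dx": 58,"dz": -20},{"claw": 0.68,"dx": 58,"dz": -20},{"claw": 0.68,"dx": 58,"dz": -20},{"claw": 0.68,"dx": 58,"dz": -20},{"claw": 0.68,"dx": 58,"dz": -20},{"claw": 0.68,"dx": 58,"dz": -20}], squeeze=40)

```text
validation failed for argument at $.de...
```

```bash
cat > go.py <<'E'
import sys
from h import *
o=ctrl.get_obs(); M=R.from_rotvec(o['eef_rot']).as_matrix(); p=np.array(o['position'])
yaw=np.degrees(np.arctan2(M[1,0],M[0,0]))
print('t',round(o['clock'],2),'p',p.round(4),'yaw',yaw.round(2),'ydir',M[:,1].round(3),'F',np.round(o['contact_force'],1),'grip',round(o['grip_width'],3),'q',np.round(o['q'],2))
if len(sys.argv)>3:
    t=np.array([float(a) for a in sys.argv[1:4]]); ty=float(sys.argv[4]) if len(sys.argv)>4 else yaw
    s=np.radians(yaw-ty); print('spin',s.round(4),'now-axes d',((M.T@(t-p))*1000).round(1))
    y=np.radians(ty); A=np.array([[np.cos(y),np.sin(y),0],[0,0,-1],[-np.sin(y),np.cos(y),0]]); print('after-spin d',(A@(t-p)*1000).round(1))
E
python3 go.py .560 .249 .06 84.9
```

```text
t 2.0 p [ 0.1834 -0.5975  0.2393] yaw 107.07 ydir [-0.  0. -1.] F [ 1.3 -0.6  0.6] grip 1.003 q [-1.01  0.38  0.01  0.   -1.19 -0.26]
spin 0.3869 now-axes d [ 698.7  179.3 -608.4]
after-spin d [ 876.6  179.3 -299.9]
```

Emit:
play_rows(deltas=[{"claw": 0.68,"dx": 55,"dy": 0,"dz": -20,"spin": 0.13},{"claw": 0.68,"dx": 58,"dy": 0,"dz": -20,"spin": 0.13},{"claw": 0.68,"dx": 58,"dy": 0,"dz": -20,"spin": 0.126},{"claw": 0.68,"dx": 58,"dy": 0,"dz": -20,"spin": 0},{"claw": 0.68,"dx": 58,"dy": 0,"dz": -20,"spin": 0},{"claw": 0.68,"dx": 58,"dy": 0,"dz": -20,"spin": 0},{"claw": 0.68,"dx": 58,"dy": 0,"dz": -20,"spin": 0},{"claw": 0.68,"dx": 58,"dy": 0,"dz": -20,"spin": 0},{"claw": 0.68,"dx": 58,"dy": 0,"dz": -20,"spin": 0},{"claw": 0.68,"dx": 58,"dy": 0,"dz": -20,"spin": 0},{"claw": 0.68,"dx": 58,"dy": 0,"dz": -20,"spin": 0},{"claw": 0.68,"dx": 58,"dy": 0,"dz": -20,"spin": 0}], squeeze=40)

```text
clock: 3.5
position: [0.44, 0.0865, 0.2398]
eef_rot: [-1.25, -1.146, 1.144]
contact_force: [0.7, -0.1, -0.3]
grip_width: 0.68
```

```bash
python3 go.py .560 .249 .04 84.9
```

```text
t 3.5 p [0.44   0.0865 0.2398] yaw 85.0 ydir [ 0.001  0.    -1.   ] F [ 0.7 -0.1 -0.3] grip 0.68 q [ 0.56  0.08 -0.4   0.   -1.09 -2.22]
spin 0.0018 now-axes d [ 172.2  200.1 -105.1]
after-spin d [ 172.5  199.8 -105.1]
```

Emit:
play_rows(deltas=[{"claw": 0.68,"dx": 44,"dy": 20,"dz": -27,"spin": 0},{"claw": 0.68,"dx": 44,"dy": 30,"dz": -27,"spin": 0},{"claw": 0.68,"dx": 44,"dy": 30,"dz": -26,"spin": 0},{"claw": 0.68,"dx": 40,"dy": 40,"dz": -25,"spin": 0},{"claw": 0.68,"dx": 0,"dy": 50,"dz": 0,"spin": 0},{"claw": 0.68,"dx": 0,"dy": 28,"dz": 0,"spin": 0},{"claw": 0.68,"dx": 0,"dy": 0,"dz": 0,"spin": 0}])

```text
clock: 4.38
position: [0.5579, 0.2455, 0.0388]
eef_rot: [-1.249, -1.139, 1.149]
contact_force: [0.3, -0.7, 0.3]
grip_width: 0.679
```

```bash
python3 go.py .560 .249 .014 84.9; python3 - <<'E'
from h import *
import pickle
for n in('side','top'):
    c=ctrl.capture(n); pickle.dump(c,open(n+'1.pkl','wb')); u,v=proj(c,[[.56,.249,.03]])[0].astype(int); save(c,n+'1',(u-35,v-35,70,70),8)
E
```

```text
t 4.38 p [0.5579 0.2455 0.0388] yaw 84.94 ydir [-0.005 -0.004 -1.   ] F [ 0.3 -0.7  0.3] grip 0.679 q [ 0.68  0.57 -0.26 -0.   -0.75 -2.34]
spin 0.0008 now-axes d [ 3.8 24.8 -1.9]
after-spin d [ 3.7 24.8 -1.8]
```

View pics/side1.png

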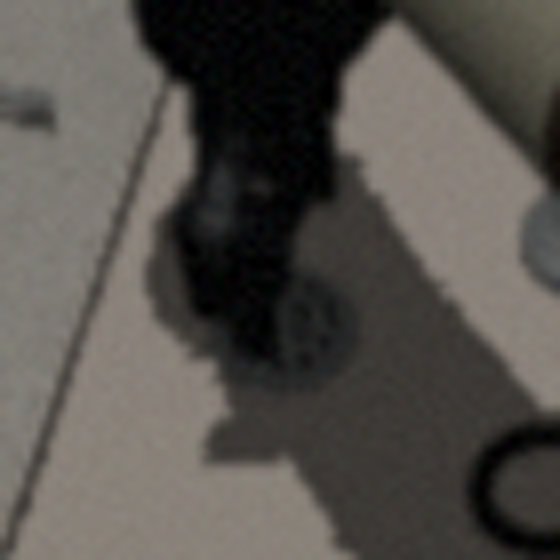

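```bash
python3 - <<'E'
from h import *
import pickle
c=pickle.load(open('side1.pkl','rb')); u,v=proj(c,[[.56,.249,.03]])[0].astype(int)
f=lambda P:((proj(c,P)-[u-35,v-35]+.5)*8).round(0).tolist()
p=np.array([.5579,.2455]); x=np.array([.088,.996]); z=np.array([-.996,.088])
print('tip near finger L,R', f([np.r_[p+x*.029+z*s,.031] for s in(-.011,.011)]), 'disc',f([[.56,.249,.01],[.5587,.2476,.01],[.5611,.2512,.01]]))
o=ctrl.get_obs(); print(o['position'])
E
```

```text
tip near finger L,R [[239.0, 346.0], [306.0, 356.0]] disc [[289.0, 329.0], [293.0, 325.0], [284.0, 334.0]]
[0.56005957 0.24683086 0.0423309 ]
```

Emit:
play_rows(deltas=[{"claw": 0.68,"dx": 2,"dy": 14,"dz": 0,"spin": 0},{"claw": 0.68,"dx": 0,"dy": 12,"dz": 0,"spin": 0},{"claw": 0.68,"dx": 0,"dy": 0,"dz": 0,"spin": 0},{"claw": 0.68,"dx": 0,"dy": 2,"dz": 0,"spin": 0},{"claw": 0.68,"dx": 0,"dy": 0,"dz": 0,"spin": 0}])

```text
clock: 5.1
position: [0.5595, 0.2485, 0.0135]
eef_rot: [-1.25, -1.144, 1.144]
contact_force: [-0.5, -0.7, 0.3]
grip_width: 0.682
```

```bash
python3 go.py .560 .249 .0130 84.9
```

```text
t 5.1 p [0.5595 0.2485 0.0135] yaw 84.95 ydir [ 0.  0. -1.] F [-0.5 -0.7  0.3] grip 0.682 q [ 0.68  0.6  -0.27  0.   -0.7  -2.34]
spin 0.0008 now-axes d [ 0.6  0.5 -0.4]
after-spin d [ 0.6  0.5 -0.4]
```

Emit:
play_rows(deltas=[{"claw": 0.68,"dx": 0,"dy": 1.5,"dz": 0,"spin": 0},{"claw": 0.68,"dx": 0,"dy": 0,"dz": 0,"spin": 0}])

```text
clock: 5.35
position: [0.5594, 0.2484, 0.0118]
eef_rot: [-1.25, -1.144, 1.144]
contact_force: [-0.2, 0.1, 0.4]
grip_width: 0.681
```

Emit:
play_rows(deltas=[{"claw": 0.68,"dx": 0,"dy": 1.5,"dz": 0,"spin": 0},{"claw": 0.68,"dx": 0,"dy": 0,"dz": 0,"spin": 0}])

```text
clock: 5.6
position: [0.5593, 0.2484, 0.0102]
eef_rot: [-1.25, -1.144, 1.144]
contact_force: [0.3, -1.0, 0.7]
grip_width: 0.678
```

Emit:
play_rows(deltas=[{"claw": 0.5,"dx": 0,"dy": 0,"dz": 0,"spin": 0},{"claw": 0.5,"dx": 0,"dy": 0,"dz": 0,"spin": 0},{"claw": 0.5,"dx": 0,"dy": 0,"dz": 0,"spin": 0},{"claw": 0.5,"dx": 0,"dy": 0,"dz": 0,"spin": 0}], squeeze=40)

```text
clock: 6.1
position: [0.5597, 0.2486, 0.0108]
eef_rot: [-1.25, -1.145, 1.144]
contact_force: [-1.3, -1.1, 4.6]
grip_width: 0.555
```

Emit:
play_rows(deltas=[{"claw": 0.5,"dx": 0,"dy": 0,"dz": 0,"spin": 0}])

```text
clock: 6.22
position: [0.5596, 0.2486, 0.0107]
eef_rot: [-1.25, -1.145, 1.144]
contact_force: [-1.1, -0.1, 4.3]
grip_width: 0.554
```

```bash
cat > pic.py <<'E'
import sys,pickle
from h import *
tag=sys.argv[1]; P=[float(a) for a in sys.argv[2:5]]; hw=int(sys.argv[5]) if len(sys.argv)>5 else 35
ims=[]
for n in('side','top'):
    c=ctrl.capture(n); pickle.dump(c,open(n+tag+'.pkl','wb')); u,v=proj(c,[P])[0].astype(int)
    im=c['img'][max(0,v-hw):v+hw,max(0,u-hw):u+hw,::-1]; ims.append(cv2.resize(im,(395,395),interpolation=cv2.INTER_CUBIC))
im=np.hstack(ims); im=np.clip(im.astype(float)*1.5,0,255).astype(np.uint8); cv2.imwrite('pics/'+tag+'.png',im)
E
python3 pic.py d2 .56 .249 .02; python3 go.py
```

```text
t 6.33 p [0.5596 0.2486 0.0107] yaw 84.96 ydir [ 0.001  0.    -1.   ] F [-1.1 -0.1  4.4] grip 0.556 q [ 0.68  0.61 -0.27  0.   -0.69 -2.34]
```

View pics/d2.png

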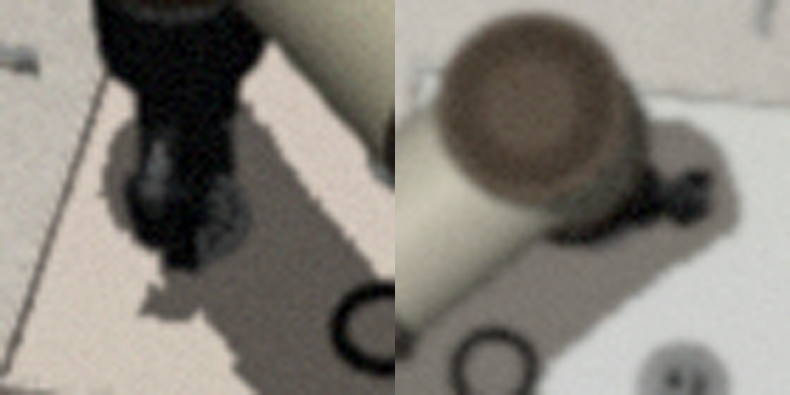

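Emit:
play_rows(deltas=[{"claw": 0.45,"dx": 0,"dy": -5,"dz": 0,"spin": 0},{"claw": 0.45,"dx": 0,"dy": -25,"dz": 0,"spin": 0},{"claw": 0.45,"dx": 0,"dy": -50,"dz": 0,"spin": 0},{"claw": 0.45,"dx": 0,"dy": -50,"dz": 0,"spin": 0},{"claw": 0.45,"dx": 0,"dy": 0,"dz": 0,"spin": 0}], squeeze=50)

```text
clock: 6.95
position: [0.5616, 0.2498, 0.1449]
eef_rot: [-1.251, -1.152, 1.137]
contact_force: [0.1, 0.7, -0.7]
grip_width: 0.549
```

```bash
python3 pic.py d3 .56 .249 .14;python3 go.py
```

```text
t 7.05 p [0.5589 0.2483 0.1402] yaw 84.91 ydir [-0.001  0.001 -1.   ] F [ 0.2  0.2 -1.8] grip 0.545 q [ 0.68  0.45 -0.16 -0.   -0.96 -2.34]
```

View pics/d3.png

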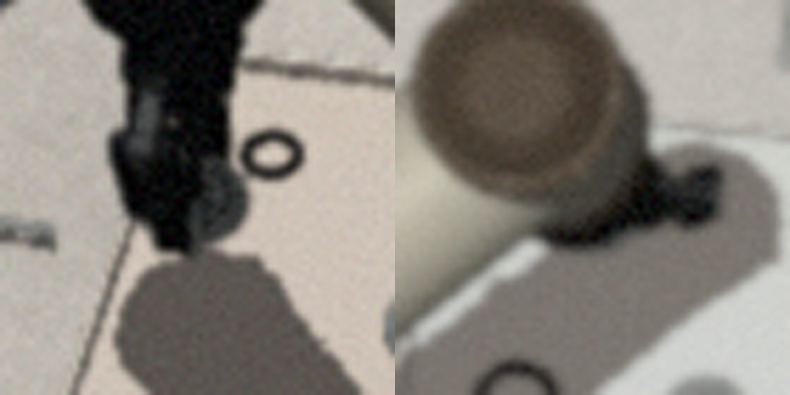

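```bash
cat > ov.py <<'E'
from h import *
import pickle,sys
c=pickle.load(open('sided3.pkl','rb')); u,v=proj(c,[[.56,.249,.14]])[0].astype(int); hw=35
im=cv2.resize(c['img'][v-hw:v+hw,u-hw:u+hw,::-1],(560,560),interpolation=cv2.INTER_CUBIC); im=np.clip(im*2.0,0,255).astype(np.uint8)
f=lambda P:((proj(c,P)-[u-hw,v-hw]+.5)*8)
p=np.array([.5589,.2483]); a=np.linspace(0,2*np.pi,73)
for o,col in((0,(0,0,255)),(-.004,(0,255,0))):
    q=f(np.c_[p[0]+o+.025*np.cos(a),p[1]+.025*np.sin(a),np.full(73,.1395)]).astype(int); cv2.polylines(im,[q.reshape(-1,1,2)],True,col,1)
x=np.array([.088,.996]); z=np.array([-.996,.088])
q=f([np.r_[p+x*.025+z*s,h] for s,h in((-.011,.165),(-.011,.134),(.011,.134),(.011,.165))]).astype(int); cv2.polylines(im,[q.reshape(-1,1,2)],True,(255,0,0),1)
q=f([np.r_[p+x*.0395+z*s,h] for s,h in((-.011,.165),(-.011,.134),(.011,.134),(.011,.165))]).astype(int); cv2.polylines(im,[q.reshape(-1,1,2)],True,(255,255,0),1)
cv2.imwrite('pics/ov1.png',im)
E
python3 ov.py
```

```text
(no output)
```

View pics/ov1.png

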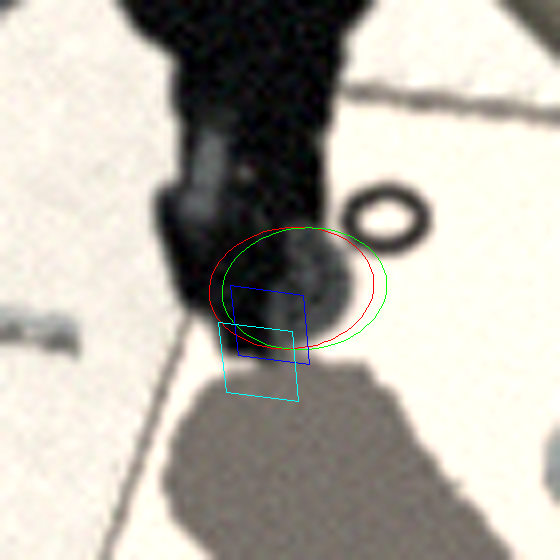

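Emit:
play_rows(deltas=[{"claw": 0.45,"dx": -45,"dy": -35,"dz": -4,"spin": 0},{"claw": 0.45,"dx": -52,"dy": -30,"dz": -4,"spin": 0},{"claw": 0.45,"dx": -60,"dy": 0,"dz": -4,"spin": 0},{"claw": 0.45,"dx": -60,"dy": 0,"dz": -4,"spin": 0},{"claw": 0.45,"dx": -60,"dy": 0,"dz": -4,"spin": 0},{"claw": 0.45,"dx": -60,"dy": 0,"dz": -4,"spin": 0},{"claw": 0.45,"dx": -60,"dy": 0,"dz": -4,"spin": 0},{"claw": 0.45,"dx": -60,"dy": 0,"dz": -4,"spin": 0},{"claw": 0.45,"dx": -60,"dy": 0,"dz": -4,"spin": 0},{"claw": 0.45,"dx": -50,"dy": 30,"dz": -4,"spin": 0},{"claw": 0.45,"dx": -21,"dy": 30,"dz": 0,"spin": 0},{"claw": 0.45,"dx": 0,"dy": 30,"dz": 0,"spin": 0}])

```text
clock: 8.55
position: [0.5455, -0.3423, 0.1114]
eef_rot: [-1.247, -1.139, 1.142]
contact_force: [-0.6, 0.6, -1.8]
grip_width: 0.553
```

Emit:
play_rows(deltas=[{"claw": 0.45,"dx": 0,"dy": 0,"dz": 0,"spin": 0},{"claw": 0.45,"dx": 0,"dy": 0,"dz": 0,"spin": 0}])

```text
clock: 8.8
position: [0.5478, -0.3408, 0.1154]
eef_rot: [-1.249, -1.144, 1.145]
contact_force: [0.3, 0.9, -0.7]
grip_width: 0.554
```

```bash
python3 go.py .5475 -.3412 .084 84.9;  python3 pic.py d4 .5475 -.3412 .1
```

```text
t 8.8 p [ 0.5478 -0.3408  0.1154] yaw 84.99 ydir [-0. -0. -1.] F [ 0.3  0.9 -0.7] grip 0.554 q [-0.31  0.52 -0.1   0.   -0.95 -1.35]
spin 0.0015 now-axes d [-0.4 31.4  0.2]
after-spin d [-0.4 31.4  0.2]
```

View pics/d4.png

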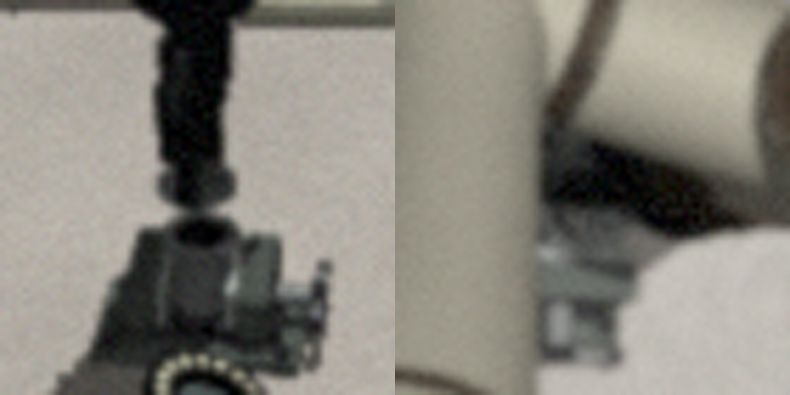

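```bash
python3 - <<'E'
from h import *
import pickle
c=pickle.load(open('sided4.pkl','rb')); u,v=proj(c,[[.5475,-.3412,.09]])[0].astype(int); print(u,v, np.array(c['world_to_cam'])[:3,:3].round(3))
im=c['img'][v-22:v+18,u-20:u+20,::-1]; im=cv2.resize(im,(600,600),interpolation=cv2.INTER_CUBIC); im=np.clip(im*2.5,0,255).astype(np.uint8)
f=lambda P:((proj(c,P)-[u-20,v-22]+.5)*15)
a=np.linspace(0,2*np.pi,73)
for ct,r,col in (((.5478,-.3408,.1087),.025,(0,0,255)),((.5488,-.342,.076),.025,(0,255,0)),((.5488,-.342,.076),.0165,(0,255,0))):
    q=f(np.c_[ct[0]+r*np.cos(a),ct[1]+r*np.sin(a),np.full(73,ct[2])]).astype(int); cv2.polylines(im,[q.reshape(-1,1,2)],True,col,1)
cv2.imwrite('pics/ov2.png',im)
g=cv2.cvtColor(c['img'],cv2.COLOR_RGB2GRAY)
for r in range(v-8,v+6): print(r,g[r,u-14:u+15].tolist())
E
```

```text
280 127 [[-0.995 -0.098 -0.022]
 [-0.052  0.689 -0.723]
 [ 0.086 -0.718 -0.691]]
119 [118, 118, 113, 117, 116, 119, 116, 99, 67, 35, 16, 3, 7, 8, 12, 22, 23, 26, 50, 84, 106, 114, 116, 112, 112, 116, 116, 117, 117]
120 [115, 117, 118, 119, 121, 117, 109, 88, 58, 40, 18, 1, 0, 10, 13, 22, 23, 32, 33, 52, 85, 108, 116, 113, 115, 114, 113, 115, 117]
121 [116, 117, 117, 118, 117, 114, 97, 61, 38, 32, 16, 5, 5, 11, 20, 25, 21, 22, 25, 37, 65, 107, 117, 115, 115, 115, 114, 113, 114]
122 [119, 116, 118, 119, 117, 112, 95, 53, 33, 35, 15, 8, 9, 7, 22, 21, 25, 26, 25, 35, 61, 103, 117, 113, 119, 117, 114, 116, 115]
123 [118, 117, 115, 117, 115, 114, 94, 55, 35, 33, 12, 7, 4, 9, 15, 31, 28, 28, 33, 34, 60, 108, 117, 116, 116, 114, 117, 117, 118]
124 [119, 117, 118, 119, 117, 116, 103, 69, 46, 32, 11, 1, 6, 15, 19, 27, 32, 32, 33, 46, 76, 107, 117, 117, 117, 115, 114, 119, 117]
125 [119, 119, 116, 117, 117, 117, 116, 94, 65, 45, 20, 6, 9, 9, 22, 31, 37, 46, 56, 78, 103, 117, 116, 117, 118, 113, 113, 116, 115]
126 [116, 122, 121, 121, 120, 117, 118, 113, 104, 82, 54, 32, 20, 17, 26, 41, 54, 74, 95, 109, 114, 118, 118, 118, 115, 118, 117, 116, 116]
127 [119, 118, 119, 118, 122, 120, 119, 118, 117, 104, 82, 58, 42, 30, 35, 48, 67, 84, 106, 109, 118, 120, 118, 120, 115, 118, 117, 115, 114]
128 [115, 122, 124, 123, 122, 120, 123, 122, 112, 91, 69, 49, 35, 29, 26, 32, 43, 58, 67, 81, 107, 117, 118, 119, 118, 114, 116, 120, 118]
129 [120, 120, 119, 116, 113, 115, 110, 110, 87, 61, 43, 27, 15, 12, 4, 11, 18, 24, 31, 44, 75, 106, 119, 117, 118, 118, 119, 115, 122]
130 [117, 120, 117, 100, 76, 69, 69, 68, 51, 40, 20, 13, 2, 1, 3, 2, 2, 8, 12, 28, 49, 84, 111, 112, 111, 116, 118, 115, 119]
131 [119, 119, 113, 71, 38, 32, 35, 35, 39, 32, 14, 0, 6, 4, 6, 2, 0, 0, 10, 24, 33, 62, 88, 83, 76, 87, 91, 91, 103]
132 [120, 119, 107, 54, 26, 20, 23, 28, 35, 34, 20, 6, 10, 6, 4, 2, 0, 8, 18, 32, 39, 48, 54, 47, 43, 58, 62, 63, 79]
```

View pics/ov2.png

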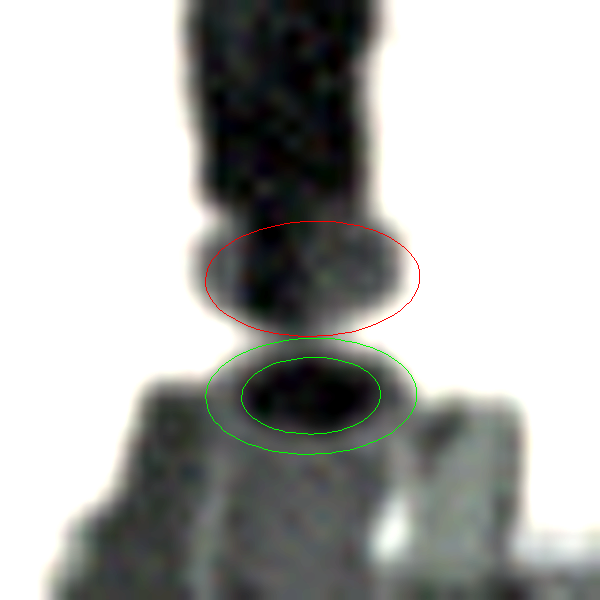

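Emit:
play_rows(deltas=[{"claw": 0.45,"dx": 1,"dy": 15,"dz": 2,"spin": 0},{"claw": 0.45,"dx": 0,"dy": 13,"dz": 0,"spin": 0},{"claw": 0.45,"dx": 0,"dy": 0,"dz": 0,"spin": 0},{"claw": 0.45,"dx": 0,"dy": 1,"dz": 0,"spin": 0},{"claw": 0.45,"dx": 0,"dy": 0,"dz": 0,"spin": 0}])

```text
clock: 9.52
position: [0.5458, -0.3398, 0.0866]
eef_rot: [-1.25, -1.144, 1.144]
contact_force: [-0.5, 0.1, 0.7]
grip_width: 0.549
```

```bash
python3 go.py .5457 -.3400 .0827 84.9
```

```text
t 9.53 p [ 0.5458 -0.3398  0.0866] yaw 84.95 ydir [ 0.001 -0.    -1.   ] F [-0.5  0.1  0.7] grip 0.549 q [-0.31  0.55 -0.13  0.   -0.89 -1.35]
spin 0.0009 now-axes d [-0.2  3.9  0.1]
after-spin d [-0.2  3.9  0.1]
```

Emit:
play_rows(deltas=[{"claw": 0.45,"dx": 0,"dy": 1.5,"dz": 0,"spin": 0},{"claw": 0.45,"dx": 0,"dy": 0.8,"dz": 0,"spin": 0},{"claw": 0.45,"dx": 0,"dy": 0,"dz": 0,"spin": 0}])

```text
clock: 9.9
position: [0.5455, -0.3397, 0.084]
eef_rot: [-1.25, -1.144, 1.144]
contact_force: [0.4, -0.8, -1.0]
grip_width: 0.548
```

Emit:
play_rows(deltas=[{"claw": 0.45,"dx": 0,"dy": 0.8,"dz": 0,"spin": 0},{"claw": 0.45,"dx": 0,"dy": 0,"dz": 0,"spin": 0}])

```text
clock: 10.15
position: [0.5455, -0.3396, 0.0831]
eef_rot: [-1.249, -1.144, 1.144]
contact_force: [0.6, -0.3, -0.1]
grip_width: 0.55
```

Emit:
play_rows(deltas=[{"claw": 0.45,"dx": 0,"dy": 0.8,"dz": 0,"spin": 0},{"claw": 0.45,"dx": 0,"dy": 0,"dz": 0,"spin": 0}])

```text
clock: 10.4
position: [0.5456, -0.3397, 0.0829]
eef_rot: [-1.25, -1.144, 1.144]
contact_force: [-1.2, 1.3, 3.5]
grip_width: 0.546
```

Emit:
play_rows(deltas=[{"claw": 0.62,"dx": 0,"dy": 0,"dz": 0,"spin": 0},{"claw": 0.7,"dx": 0,"dy": 0,"dz": 0,"spin": 0},{"claw": 0.7,"dx": 0,"dy": 0,"dz": 0,"spin": 0},{"claw": 0.7,"dx": 0,"dy": -20,"dz": 0,"spin": 0},{"claw": 0.7,"dx": 0,"dy": -40,"dz": 0,"spin": 0},{"claw": 0.7,"dx": 30,"dy": -50,"dz": 0,"spin": 0},{"claw": 0.7,"dx": 60,"dy": 0,"dz": 0,"spin": 0},{"claw": 0.7,"dx": 60,"dy": 0,"dz": 0,"spin": 0},{"claw": 0.7,"dx": 60,"dy": 0,"dz": 2,"spin": 0},{"claw": 0.7,"dx": 60,"dy": 0,"dz": 4,"spin": 0},{"claw": 0.7,"dx": 60,"dy": 0,"dz": 4,"spin": 0},{"claw": 0.7,"dx": 60,"dy": 0,"dz": 4,"spin": 0}])

```text
clock: 11.9
position: [0.5658, 0.052, 0.1926]
eef_rot: [-1.25, -1.145, 1.144]
contact_force: [1.9, 0.0, -0.1]
grip_width: 0.699
```

```bash
python3 go.py .4685 .304 .04 84.9;  python3 pic.py d5 .5475 -.3412 .08 25; cat > seatchk.py <<'E'
import sys
from fit import *
import pickle
tag=sys.argv[1]; z=float(sys.argv[2]); ra=[float(a) for a in sys.argv[3].split(',')]
for k in('top','side'):
    c=pickle.load(open(k+tag+'.pkl','rb'))
    for rm in(.0275,.030): p,f=fitc(c,(.547,-.341),z,ra,rm); print(k,rm,p.round(4),round(f,1))
E
python3 seatchk.py d5 .082 .025
```

```text
t 11.9 p [0.5658 0.052  0.1926] yaw 84.96 ydir [ 0.001  0.    -1.   ] F [ 1.9  0.  -0.1] grip 0.699 q [ 0.38  0.33 -0.2   0.   -1.04 -2.04]
spin 0.001 now-axes d [242.4 152.6 119.2]
after-spin d [242.3 152.6 119.3]
top 0.0275 [ 0.5487 -0.3398] 98.9
top 0.03 [ 0.6855 -0.2879] 0.0
side 0.0275 [ 0.5596 -0.3582] 6.8
side 0.03 [ 0.5545 -0.3564] 7.2fit.py:22: RuntimeWarning: overflow encountered in exp
  y=im[v0:v0+n,u0:u0+n]; w=1/(1+np.exp((r-rmax)/.0008))
fit.py:25: RuntimeWarning: invalid value encountered in scalar divide
  return (e@e)/w.sum(), co
```

View pics/d5.png

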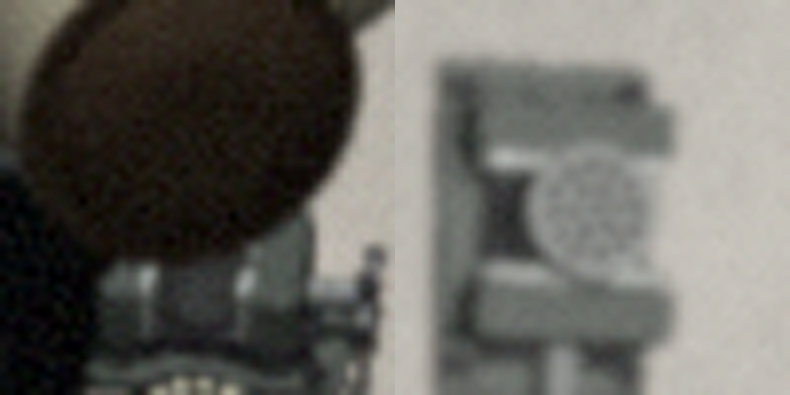

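```bash
cat > ba.py <<'E'
from fit import *
import pickle,sys
out=[]
for tag,z,cands in(('0',.076,[(.5467,-.3406,.025,(0,255,0)),(.5467,-.3406,.0165,(0,255,0))]),(sys.argv[1],float(sys.argv[2]),[(float(sys.argv[3]),float(sys.argv[4]),.025,(0,0,255))])):
    c=pickle.load(open('top'+tag+'.pkl','rb')); u,v=422,215; hw=13
    im=c['img'][v-hw:v+hw,u-hw:u+hw,::-1]; im=cv2.resize(im,(390,390),interpolation=cv2.INTER_CUBIC); im=np.clip(im*1.6,0,255).astype(np.uint8); im0=im.copy()
    for x,y,r,col in cands:
        a=np.linspace(0,6.283,60); q=((proj(c,np.c_[x+r*np.cos(a),y+r*np.sin(a),0*a+z])-[u-hw,v-hw]+.5)*15).astype(int); cv2.polylines(im,[q.reshape(-1,1,2)],True,col,1)
    out.append(im)
cv2.imwrite('pics/ba%s.png'%sys.argv[1],np.hstack(out))
E
python3 ba.py d5 .082 .5487 -.3398
python3 - <<'E' 2>/dev/null
from fit import *
import fit,pickle; fit.S=5
c=pickle.load(open('topd5.pkl','rb'))
for sig in(.7,1):
  for rm in(.026,.0275,.0285): p,f=fitc(c,(.547,-.341),.082,[.025],rm,sig); print('disc',sig,rm,p.round(4),round(f,1))
c=pickle.load(open('top0.pkl','rb'))
for sig in(.7,1):
  for rm in(.020,.022,.024,.026,.0275): p,f=fitc(c,(.547,-.341),.076,[.0165,.025],rm,sig); print('seat',sig,rm,p.round(4),round(f,1))
E
```

```text
disc 0.7 0.026 [ 0.5481 -0.339 ] 62.8
disc 0.7 0.0275 [ 0.5487 -0.3398] 99.5
disc 0.7 0.0285 [ 0.5486 -0.3407] 128.6
disc 1 0.026 [ 0.5477 -0.3393] 60.9
disc 1 0.0275 [ 0.5484 -0.3401] 98.2
disc 1 0.0285 [ 0.5485 -0.3407] 127.6
seat 0.7 0.02 [ 0.5467 -0.3407] 54.8
seat 0.7 0.022 [ 0.5467 -0.3407] 53.2
seat 0.7 0.024 [ 0.5467 -0.3407] 59.6
seat 0.7 0.026 [ 0.5468 -0.3409] 86.7
seat 0.7 0.0275 [ 0.5469 -0.3411] 121.3
seat 1 0.02 [ 0.5466 -0.3406] 16.3
seat 1 0.022 [ 0.5467 -0.3407] 21.1
seat 1 0.024 [ 0.5467 -0.3407] 33.7
seat 1 0.026 [ 0.5467 -0.3407] 64.7
seat 1 0.0275 [ 0.5466 -0.341 ] 102.9
```

View pics/bad5.png

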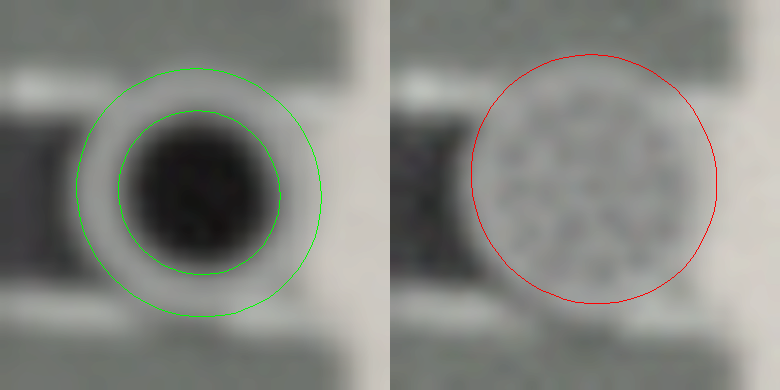

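```bash
python3 - <<'E' 2>/dev/null
from fit import *
import fit,pickle; fit.S=5
# hole-field radii from tray view
c=pickle.load(open('top0.pkl','rb'))
for rh in(.018,.019,.02,.021,.022): p,f=fitc(c,(.5587,.2476),.01,[rh,.025],.033,1); print('tray',rh,p.round(4),round(f,2))
c=pickle.load(open('topd5.pkl','rb'))
for rh in(.019,.02,.021,.022):
  for rm in(.023,.0245,.0255): p,f=fitc(c,(.547,-.3405),.082,[rh,.025],rm,1); print('disc',rh,rm,p.round(4),round(f,1))
print(proj(c,[[.5467,-.3407,.082],[.5467,-.3407,.076]]))
E
```

```text
tray 0.018 [0.5588 0.2479] 4.77
tray 0.019 [0.5588 0.2479] 4.61
tray 0.02 [0.5588 0.2479] 4.58
tray 0.021 [0.5587 0.2478] 4.73
tray 0.022 [0.5587 0.2478] 5.01
disc 0.019 0.023 [ 0.5474 -0.3386] 16.1
disc 0.019 0.0245 [ 0.5476 -0.3389] 28.2
disc 0.019 0.0255 [ 0.5474 -0.3394] 41.8
disc 0.02 0.023 [ 0.5474 -0.3386] 15.5
disc 0.02 0.0245 [ 0.5475 -0.3389] 27.3
disc 0.02 0.0255 [ 0.5471 -0.3395] 40.8
disc 0.021 0.023 [ 0.5473 -0.3385] 14.8
disc 0.021 0.0245 [ 0.5473 -0.339 ] 26.5
disc 0.021 0.0255 [ 0.5472 -0.3396] 39.7
disc 0.022 0.023 [ 0.5473 -0.3388] 14.4
disc 0.022 0.0245 [ 0.5474 -0.339 ] 26.2
disc 0.022 0.0255 [ 0.5473 -0.3394] 39.2
[[422.42421945 214.11172977]
 [421.81895231 214.34811905]]
```

Emit:
play_rows(deltas=[{"claw": 0.7,"dx": 50,"dy": 0,"dz": 24,"spin": 0},{"claw": 0.7,"dx": 50,"dy": 0,"dz": 24,"spin": 0},{"claw": 0.7,"dx": 50,"dy": 20,"dz": 24,"spin": 0},{"claw": 0.7,"dx": 50,"dy": 25,"dz": 24,"spin": 0},{"claw": 0.7,"dx": 42,"dy": 30,"dz": 23,"spin": 0},{"claw": 0.7,"dx": 0,"dy": 50,"dz": 0,"spin": 0},{"claw": 0.7,"dx": 0,"dy": 27,"dz": 0,"spin": 0},{"claw": 0.7,"dx": 0,"dy": 0,"dz": 0,"spin": 0},{"claw": 0.7,"dx": 0,"dy": 0,"dz": 0,"spin": 0}])

```text
clock: 13.12
position: [0.4697, 0.3019, 0.0416]
eef_rot: [-1.25, -1.146, 1.142]
contact_force: [1.1, -0.4, -0.4]
grip_width: 0.698
```

```bash
python3 go.py .4683 .3045 .0108 84.9;  python3 pic.py d6 .468 .304 .02 30; python3 pic.py d6b .5475 -.3412 .08 25
```

```text
t 13.12 p [0.4697 0.3019 0.0416] yaw 84.94 ydir [ 0.002  0.001 -1.   ] F [ 1.1 -0.4 -0.4] grip 0.698 q [ 0.86  0.49 -0.39  0.   -0.68 -2.52]
spin 0.0007 now-axes d [ 2.4 30.8  1.7]
after-spin d [ 2.4 30.8  1.7]
```

View pics/d6.png

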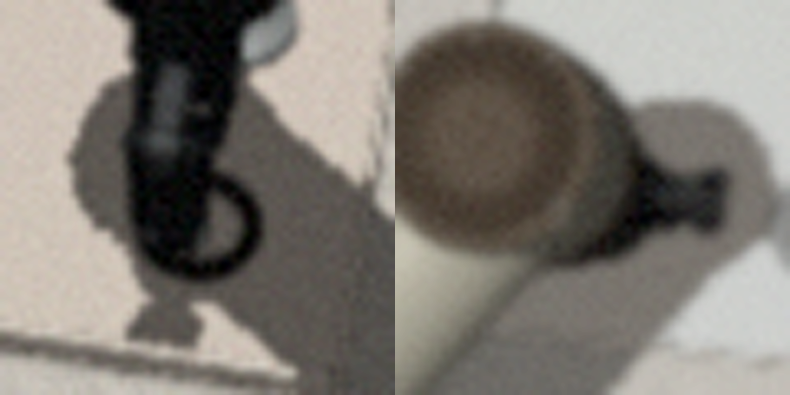

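View pics/d6b.png

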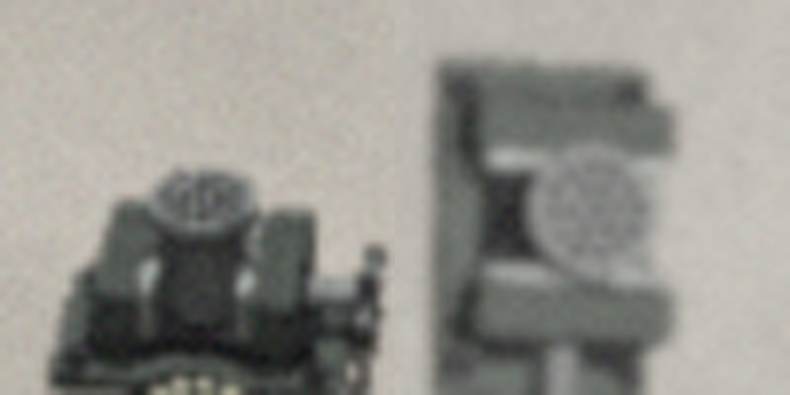

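```bash
python3 - <<'E' 2>/dev/null
from fit import *
import fit,pickle; fit.S=5
c=pickle.load(open('sided6b.pkl','rb'))
for rm in(.023,.025,.027,.029): p,f=fitc(c,(.548,-.342),.082,[.0205,.025],rm,.8); print('disc side',rm,p.round(4),round(f,1))
c=pickle.load(open('side0.pkl','rb'))
for rm in(.02,.022,.025): p,f=fitc(c,(.548,-.342),.076,[.0165,.025],rm,.8); print('seat side',rm,p.round(4),round(f,1))
c=pickle.load(open('topd6b.pkl','rb'))
for rm in(.023,.025): p,f=fitc(c,(.548,-.342),.082,[.0205,.025],rm,.8); print('disc top',rm,p.round(4),round(f,1))
E
```

```text
disc side 0.023 [ 0.5488 -0.3386] 47.3
disc side 0.025 [ 0.5486 -0.339 ] 91.7
disc side 0.027 [ 0.5489 -0.3408] 164.2
disc side 0.029 [ 0.549  -0.3419] 260.7
seat side 0.02 [ 0.5489 -0.342 ] 11.7
seat side 0.022 [ 0.549  -0.3418] 21.4
seat side 0.025 [ 0.5489 -0.3418] 68.0
disc top 0.023 [ 0.5473 -0.3386] 15.1
disc top 0.025 [ 0.5473 -0.3391] 33.7
```

Emit:
play_rows(deltas=[{"claw": 0.7,"dx": 2,"dy": 16,"dz": 1.5,"spin": 0},{"claw": 0.7,"dx": 0,"dy": 12,"dz": 0,"spin": 0},{"claw": 0.7,"dx": 0,"dy": 3,"dz": 0,"spin": 0},{"claw": 0.7,"dx": 0,"dy": 0,"dz": 0,"spin": 0},{"claw": 0.5,"dx": 0,"dy": 0,"dz": 0,"spin": 0},{"claw": 0.5,"dx": 0,"dy": 0,"dz": 0,"spin": 0},{"claw": 0.5,"dx": 0,"dy": 0,"dz": 0,"spin": 0},{"claw": 0.5,"dx": 0,"dy": 0,"dz": 0,"spin": 0}], squeeze=40)

```text
clock: 14.32
position: [0.4677, 0.3041, 0.0099]
eef_rot: [-1.25, -1.145, 1.143]
contact_force: [-1.1, 0.7, 3.3]
grip_width: 0.553
```

```bash
python3 go.py
```

```text
t 14.32 p [0.4677 0.3041 0.0099] yaw 84.96 ydir [ 0.001  0.001 -1.   ] F [-1.1  0.7  3.3] grip 0.553 q [ 0.87  0.54 -0.42  0.   -0.61 -2.53]
```

Emit:
play_rows(deltas=[{"claw": 0.45,"dx": 0,"dy": -20,"dz": 0,"spin": 0},{"claw": 0.45,"dx": 0,"dy": -50,"dz": 0,"spin": 0},{"claw": 0.45,"dx": -30,"dy": -50,"dz": -8,"spin": 0},{"claw": 0.45,"dx": -40,"dy": -45,"dz": -10,"spin": 0},{"claw": 0.45,"dx": -50,"dy": -30,"dz": -12,"spin": 0},{"claw": 0.45,"dx": -58,"dy": -10,"dz": -13,"spin": 0},{"claw": 0.45,"dx": -60,"dy": 0,"dz": -13,"spin": 0},{"claw": 0.45,"dx": -60,"dy": 0,"dz": -13,"spin": 0},{"claw": 0.45,"dx": -60,"dy": 0,"dz": -13,"spin": 0},{"claw": 0.45,"dx": -60,"dy": 0,"dz": -13,"spin": 0},{"claw": 0.45,"dx": -60,"dy": 0,"dz": -13,"spin": 0},{"claw": 0.45,"dx": -60,"dy": 0,"dz": -13,"spin": 0}], squeeze=50)

```text
clock: 15.82
position: [0.5402, -0.2447, 0.214]
eef_rot: [-1.249, -1.144, 1.144]
contact_force: [0.6, -0.1, 0.2]
grip_width: 0.545
```

```bash
python3 go.py .5457 -.3408 .12 84.9
```

```text
t 15.82 p [ 0.5402 -0.2447  0.214 ] yaw 84.94 ydir [-0.001  0.    -1.   ] F [ 0.6 -0.1  0.2] grip 0.545 q [-0.15  0.35 -0.11 -0.   -1.11 -1.51]
spin 0.0007 now-axes d [-95.3  94.  -14. ]
after-spin d [-95.2  94.  -14. ]
```

Emit:
play_rows(deltas=[{"claw": 0.45,"dx": -50,"dy": 10,"dz": -7,"spin": 0},{"claw": 0.45,"dx": -45,"dy": 30,"dz": -7,"spin": 0},{"claw": 0.45,"dx": 0,"dy": 40,"dz": 0,"spin": 0},{"claw": 0.45,"dx": 0,"dy": 14,"dz": 0,"spin": 0},{"claw": 0.45,"dx": 0,"dy": 0,"dz": 0,"spin": 0},{"claw": 0.45,"dx": 0,"dy": 0,"dz": 0,"spin": 0}])

```text
clock: 16.58
position: [0.5474, -0.3386, 0.1224]
eef_rot: [-1.252, -1.147, 1.145]
contact_force: [-0.1, 0.0, -0.4]
grip_width: 0.545
```

```bash
python3 go.py .5457 -.3408 .0885 84.9; python3 pic.py d7 .5475 -.3412 .09 25; python3 - <<'E'
from h import *
import pickle
c=pickle.load(open('sided7.pkl','rb')); g=cv2.cvtColor(c['img'],cv2.COLOR_RGB2GRAY)
o=ctrl.get_obs(); p=o['position']; print(proj(c,[[p[0],p[1],p[2]-.003],[.5489,-.342,.082]]))
for r in range(115,140): print(r,g[r,264:296].tolist())
E
```

```text
t 16.57 p [ 0.5474 -0.3386  0.1224] yaw 85.03 ydir [ 0.003 -0.002 -1.   ] F [-0.1  0.  -0.4] grip 0.545 q [-0.3   0.51 -0.1   0.   -0.96 -1.36]
spin 0.0023 now-axes d [-2.3 33.9  1.6]
after-spin d [-2.4 33.9  1.5]
[[280.38303835 120.68941114]
 [280.19404413 129.40973138]]
115 [119, 119, 117, 118, 114, 115, 114, 117, 108, 50, 8, 9, 9, 6, 12, 5, 2, 8, 4, 11, 51, 102, 114, 114, 114, 114, 116, 113, 112, 111, 113, 114]
116 [117, 114, 117, 116, 118, 119, 113, 119, 105, 58, 25, 8, 6, 5, 5, 6, 7, 8, 3, 9, 52, 102, 115, 114, 111, 113, 111, 114, 114, 112, 114, 113]
117 [117, 117, 118, 117, 113, 118, 118, 119, 109, 80, 43, 25, 3, 1, 0, 7, 11, 16, 5, 10, 34, 81, 105, 112, 116, 112, 113, 113, 116, 113, 114, 114]
118 [114, 117, 120, 118, 116, 116, 121, 119, 111, 81, 40, 27, 8, 1, 10, 4, 18, 21, 22, 15, 17, 47, 87, 108, 113, 114, 113, 114, 114, 116, 115, 114]
119 [117, 118, 117, 116, 119, 120, 115, 117, 104, 58, 22, 15, 14, 7, 3, 6, 18, 46, 64, 52, 24, 23, 58, 101, 115, 112, 113, 116, 115, 118, 115, 115]
120 [118, 116, 118, 117, 118, 116, 118, 113, 92, 42, 10, 22, 14, 3, 6, 11, 17, 51, 98, 94, 56, 
[... 2100 characters left out ...]
, 53, 46, 57, 104]
135 [118, 119, 119, 108, 63, 28, 21, 24, 26, 31, 44, 39, 31, 36, 37, 32, 35, 37, 34, 31, 35, 38, 53, 49, 32, 31, 50, 53, 55, 48, 55, 109]
136 [118, 120, 118, 90, 47, 25, 22, 22, 21, 29, 45, 35, 28, 36, 33, 29, 29, 29, 31, 33, 33, 37, 55, 45, 39, 48, 55, 58, 55, 49, 57, 107]
137 [117, 119, 109, 83, 41, 18, 25, 24, 25, 33, 40, 34, 35, 34, 35, 34, 34, 33, 35, 32, 32, 35, 47, 43, 48, 54, 52, 58, 53, 40, 62, 108]
138 [116, 110, 84, 54, 31, 25, 22, 23, 25, 37, 44, 32, 29, 33, 34, 34, 34, 37, 37, 33, 33, 42, 58, 49, 56, 53, 56, 52, 50, 43, 56, 110]
139 [97, 77, 46, 27, 24, 22, 23, 23, 31, 45, 42, 32, 32, 28, 37, 36, 37, 38, 34, 35, 38, 67, 84, 60, 52, 53, 55, 54, 51, 38, 62, 104]
```

View pics/d7.png

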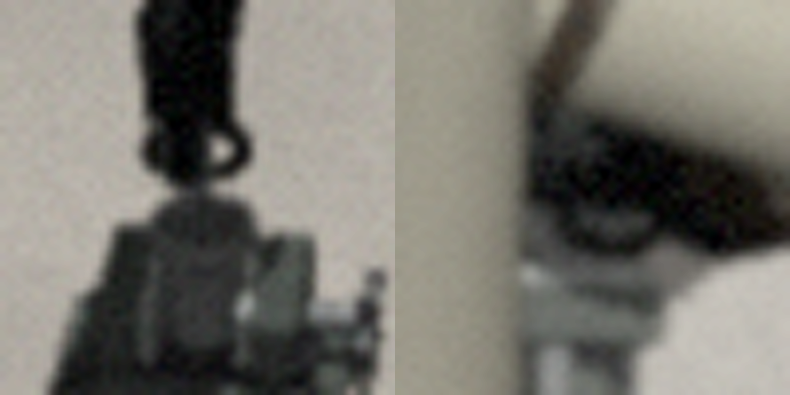

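Emit:
play_rows(deltas=[{"claw": 0.45,"dx": 0,"dy": 12,"dz": 0,"spin": 0},{"claw": 0.45,"dx": 0,"dy": 14,"dz": 0,"spin": 0},{"claw": 0.45,"dx": 0,"dy": 0,"dz": 0,"spin": 0},{"claw": 0.45,"dx": 0,"dy": 0,"dz": 0,"spin": 0}])

```text
clock: 17.18
position: [0.5462, -0.3388, 0.0942]
eef_rot: [-1.249, -1.144, 1.144]
contact_force: [-0.7, -0.1, 0.0]
grip_width: 0.547
```

```bash
python3 go.py .5457 -.3410 .0885 84.9
```

```text
t 17.18 p [ 0.5462 -0.3388  0.0942] yaw 84.95 ydir [-0. -0. -1.] F [-0.7 -0.1  0. ] grip 0.547 q [-0.3   0.54 -0.13  0.   -0.9  -1.36]
spin 0.0009 now-axes d [-2.2  5.7  0.3]
after-spin d [-2.2  5.7  0.3]
```

Emit:
play_rows(deltas=[{"claw": 0.45,"dx": -2.2,"dy": 2.5,"dz": 0.4,"spin": 0},{"claw": 0.45,"dx": 0,"dy": 2.5,"dz": 0,"spin": 0},{"claw": 0.45,"dx": 0,"dy": 0,"dz": 0,"spin": 0}])

```text
clock: 17.55
position: [0.5454, -0.3409, 0.0892]
eef_rot: [-1.249, -1.144, 1.144]
contact_force: [1.2, -0.1, -0.7]
grip_width: 0.547
```

Emit:
play_rows(deltas=[{"claw": 0.45,"dx": 0,"dy": 1,"dz": 0,"spin": 0},{"claw": 0.45,"dx": 0,"dy": 0,"dz": 0,"spin": 0}])

```text
clock: 17.8
position: [0.5455, -0.3408, 0.0884]
eef_rot: [-1.25, -1.144, 1.144]
contact_force: [0.2, -0.4, 0.3]
grip_width: 0.548
```

Emit:
play_rows(deltas=[{"claw": 0.45,"dx": 0,"dy": 0.5,"dz": 0,"spin": 0},{"claw": 0.45,"dx": 0,"dy": 0,"dz": 0,"spin": 0}])

```text
clock: 18.05
position: [0.5456, -0.3409, 0.088]
eef_rot: [-1.25, -1.144, 1.144]
contact_force: [-0.1, -0.2, 0.8]
grip_width: 0.55
```

Emit:
play_rows(deltas=[{"claw": 0.45,"dx": 0,"dy": 0.5,"dz": 0,"spin": 0},{"claw": 0.6,"dx": 0,"dy": 0,"dz": 0,"spin": 0},{"claw": 0.65,"dx": 0,"dy": 0,"dz": 0,"spin": 0},{"claw": 0.65,"dx": 0,"dy": 2.5,"dz": 0,"spin": 0},{"claw": 0.65,"dx": 0,"dy": 2,"dz": 0,"spin": 0},{"claw": 0.65,"dx": 0,"dy": 0,"dz": 0,"spin": 0},{"claw": 0.53,"dx": 0,"dy": 0,"dz": 0,"spin": 0},{"claw": 0.53,"dx": 0,"dy": 0,"dz": 0,"spin": 0},{"claw": 0.53,"dx": 0,"dy": 0,"dz": 0,"spin": 0}], squeeze=20)

```text
clock: 19.18
position: [0.5457, -0.3409, 0.083]
eef_rot: [-1.25, -1.144, 1.144]
contact_force: [0.2, -0.7, 0.9]
grip_width: 0.57
```

```bash
python3 go.py .5457 -.3410 .0885 84.9
```

```text
t 19.18 p [ 0.5457 -0.3409  0.083 ] yaw 84.94 ydir [ 0. -0. -1.] F [ 0.2 -0.7  0.9] grip 0.57 q [-0.31  0.55 -0.13 -0.   -0.88 -1.35]
spin 0.0008 now-axes d [-0.1 -5.5 -0.1]
after-spin d [-0.1 -5.5 -0.1]
```

Emit:
play_rows(deltas=[{"claw": 0.6,"dx": 0,"dy": 0,"dz": 0,"spin": 0},{"claw": 0.7,"dx": 0,"dy": 0,"dz": 0,"spin": 0},{"claw": 0.7,"dx": 0,"dy": -15,"dz": 0,"spin": 0},{"claw": 0.7,"dx": 0,"dy": -50,"dz": 0,"spin": 0},{"claw": 0.7,"dx": 20,"dy": -55,"dz": 0,"spin": 0},{"claw": 0.7,"dx": 55,"dy": 0,"dz": 15,"spin": 0},{"claw": 0.7,"dx": 58,"dy": 0,"dz": 16,"spin": 0},{"claw": 0.7,"dx": 58,"dy": 0,"dz": 16,"spin": 0},{"claw": 0.7,"dx": 58,"dy": 0,"dz": 16,"spin": 0},{"claw": 0.7,"dx": 58,"dy": 0,"dz": 16,"spin": 0},{"claw": 0.7,"dx": 58,"dy": 0,"dz": 16,"spin": 0},{"claw": 0.7,"dx": 58,"dy": 0,"dz": 16,"spin": 0}])

```text
clock: 20.68
position: [0.472, 0.0922, 0.2045]
eef_rot: [-1.251, -1.146, 1.142]
contact_force: [0.5, -0.1, 1.1]
grip_width: 0.697
```

Emit:
play_rows(deltas=[{"claw": 0.7,"dx": 58,"dy": 0,"dz": 16,"spin": 0},{"claw": 0.7,"dx": 52,"dy": 40,"dz": 5,"spin": 0},{"claw": 0.7,"dx": 0,"dy": 40,"dz": 0,"spin": 0},{"claw": 0.7,"dx": 0,"dy": 0,"dz": 0,"spin": 0}])

```text
clock: 21.18
position: [0.4594, 0.1985, 0.1233]
eef_rot: [-1.249, -1.14, 1.15]
contact_force: [0.6, -0.4, 0.8]
grip_width: 0.698
```

```bash
python3 pic.py d8 .5475 -.3412 .08 25; python3 go.py .461 .202 .035 84.9;python3 seatchk.py d8 .088 .017,.025 2>/dev/null;  python3 - <<'E' 2>/dev/null
from fit import *
import fit,pickle; fit.S=5
for k in('side','top'):
  c=pickle.load(open('%sd8.pkl'%k,'rb'))
  for rm in(.023,.0245,.026): p,f=fitc(c,(.548,-.341),.088,[.017,.025],rm,.9); print(k,rm,p.round(4),round(f,1))
E
```

```text
t 21.27 p [0.4619 0.1993 0.1265] yaw 84.96 ydir [ 0.002  0.001 -1.   ] F [-0.6 -0.3  0.2] grip 0.696 q [ 0.73  0.3  -0.44  0.   -0.83 -2.39]
spin 0.0011 now-axes d [ 2.5 91.5  1.3]
after-spin d [ 2.6 91.5  1.2]
top 0.0275 [ 0.5463 -0.3368] 129.0
top 0.03 [ 0.5463 -0.3368] 203.3
side 0.0275 [ 0.5165 -0.3211] 5.4
side 0.03 [ 0.5228 -0.3194] 10.9
side 0.023 [ 0.5054 -0.3275] 3.7
side 0.0245 [ 0.5063 -0.3243] 3.8
side 0.026 [ 0.4791 -0.3401] 0.4
top 0.023 [ 0.5462 -0.3381] 36.8
top 0.0245 [ 0.5462 -0.3379] 59.8
top 0.026 [ 0.5464 -0.3374] 89.1
```

View pics/d8.png

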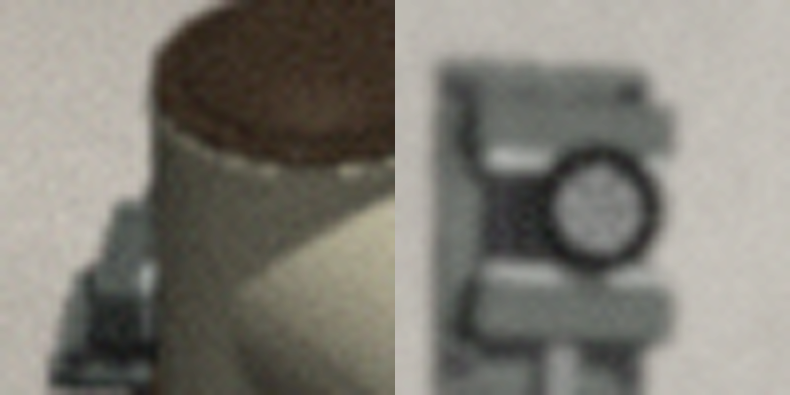

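```bash
python3 - <<'E' 2>/dev/null
from fit import *
import fit,pickle; fit.S=5
c=pickle.load(open('topd8.pkl','rb'))
for rm in(.019,.02,.021,.022): p,f=fitc(c,(.548,-.341),.085,[.017,.025],rm,.9); print(rm,p.round(4),round(f,1))
u,v=proj(c,[(.5475,-.3412,.08)])[0].astype(int); uv=[u-25+(599-395)/7.9-.5,v-25+210/7.9-.5]; print(uv,at_z(c,[uv],.085))
c=pickle.load(open('top0.pkl','rb'))
for rm in(.019,.02,.021,.022): p,f=fitc(c,(.467,.304),.007,[.017,.025],rm,.9); print('tray seal',rm,p.round(4),round(f,1))
E
python3 ba.py d8 .085 .5467 -.3407
```

```text
0.019 [ 0.5463 -0.3395] 12.8
0.02 [ 0.5463 -0.3396] 14.6
0.021 [ 0.5464 -0.3394] 18.8
0.022 [ 0.5466 -0.3394] 25.9
[np.float64(422.32278481012656), np.float64(214.08227848101265)] [[ 0.54641786 -0.33945701  0.085     ]]
tray seal 0.019 [0.4674 0.3048] 6.1
tray seal 0.02 [0.4674 0.3048] 7.4
tray seal 0.021 [0.4674 0.3048] 8.6
tray seal 0.022 [0.4674 0.3048] 9.4
```

View pics/bad8.png

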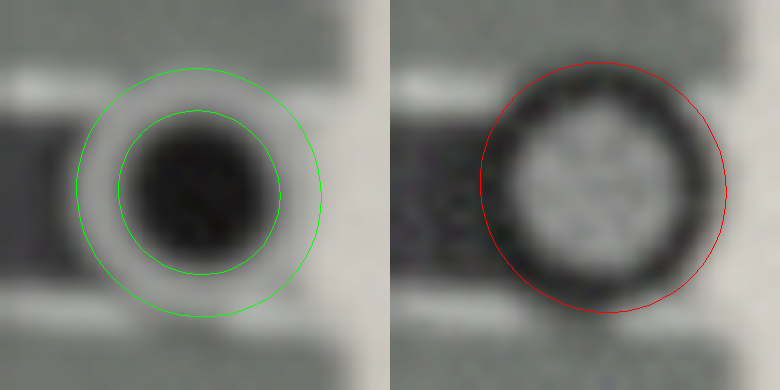

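The grey flanged part with a stem at top pixel (242,243), inside the tray, is the cap. The three turquoise ones at (209,288), (235,297) and (261,290) lie outside the tray and are the look-alikes. The enlarged tray crop viewed earlier already shows this, so I am descending on the grey one.

Emit:
play_rows(deltas=[{"claw": 0.7,"dx": 2.5,"dy": 45,"dz": 1,"spin": 0},{"claw": 0.7,"dx": 0,"dy": 40,"dz": 0,"spin": 0},{"claw": 0.7,"dx": 0,"dy": 6,"dz": 0,"spin": 0},{"claw": 0.7,"dx": 0,"dy": 0,"dz": 0,"spin": 0},{"claw": 0.4,"dx": 0,"dy": 0,"dz": 0,"spin": 0},{"claw": 0.1,"dx": 0,"dy": 0,"dz": 0,"spin": 0},{"claw": 0.1,"dx": 0,"dy": 0,"dz": 0,"spin": 0},{"claw": 0.1,"dx": 0,"dy": 0,"dz": 0,"spin": 0},{"claw": 0.1,"dx": 0,"dy": 0,"dz": 0,"spin": 0},{"claw": 0.1,"dx": 0,"dy": 0,"dz": 0,"spin": 0}], squeeze=25)

```text
clock: 22.52
position: [0.4608, 0.202, 0.0352]
eef_rot: [-1.25, -1.146, 1.143]
contact_force: [-0.9, -0.6, 7.0]
grip_width: 0.213
```

```bash
python3 go.py .461 .202 .035 84.9; python3 pic.py d9 .46 .2 .03 28
```

```text
t 22.52 p [0.4608 0.202  0.0352] yaw 84.98 ydir [ 0.001  0.001 -1.   ] F [-0.9 -0.6  7. ] grip 0.213 q [ 0.74  0.44 -0.54  0.   -0.6  -2.4 ]
spin 0.0014 now-axes d [ 0.   0.2 -0.2]
after-spin d [ 0.   0.2 -0.2]
```

View pics/d9.png

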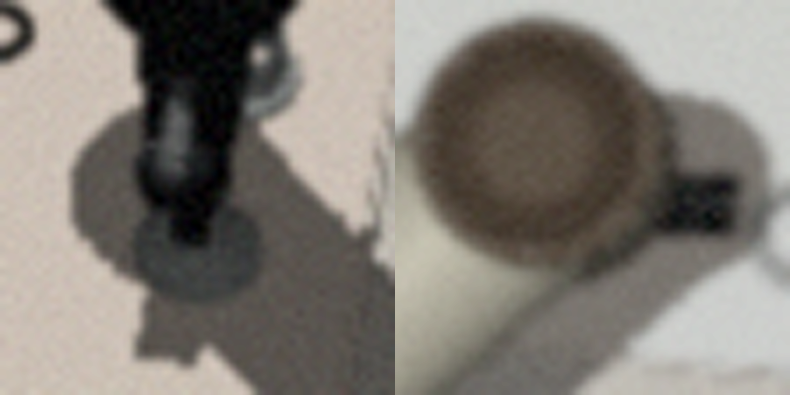

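Emit:
play_rows(deltas=[{"claw": 0.1,"dx": 0,"dy": -2,"dz": 0,"spin": 0},{"claw": 0.1,"dx": 0,"dy": 0,"dz": 0,"spin": 0},{"claw": 0.1,"dx": 0,"dy": 0,"dz": 12,"spin": 0},{"claw": 0.1,"dx": 0,"dy": 0,"dz": 12,"spin": 0},{"claw": 0.1,"dx": 0,"dy": 0,"dz": 7,"spin": 0},{"claw": 0.1,"dx": 0,"dy": 0,"dz": 0,"spin": 0},{"claw": 0.1,"dx": 0,"dy": 0,"dz": 0,"spin": 0}])

```text
clock: 23.5
position: [0.4296, 0.2047, 0.0361]
eef_rot: [-1.25, -1.145, 1.144]
contact_force: [0.6, -0.3, -1.5]
grip_width: 0.215
```

Emit:
play_rows(deltas=[{"claw": 0.1,"dx": 0,"dy": 0,"dz": 1.5,"spin": 0},{"claw": 0.1,"dx": 0,"dy": 0,"dz": 0,"spin": 0}])

```text
clock: 23.75
position: [0.4279, 0.2045, 0.0359]
eef_rot: [-1.25, -1.144, 1.144]
contact_force: [0.1, -0.2, -0.8]
grip_width: 0.217
```

```bash
python3 go.py; python3 - <<'E'
from fit import *
import pickle
c=pickle.load(open('sided9.pkl','rb')); u,v=proj(c,[[.46,.2,.03]])[0].astype(int)
print(((proj(c,[[.4608,.202,.0105],[.4858,.202,.0105],[.4358,.202,.0105],[.4608,.202,.065]])-[u-28,v-28]+.5)*395/56).round(1))
E
```

```text
t 23.75 p [0.4279 0.2045 0.0359] yaw 84.93 ydir [-0. -0. -1.] F [ 0.1 -0.2 -0.8] grip 0.217 q [ 0.79  0.4  -0.6  -0.   -0.57 -2.45]
[[202.7 243.3]
 [137.8 239.3]
 [267.9 247.4]
 [203.5 149.4]]
```

Emit:
play_rows(deltas=[{"claw": 0.1,"dx": 0,"dy": -0.7,"dz": 1.5,"spin": 0},{"claw": 0.1,"dx": 0,"dy": 0,"dz": 0,"spin": 0}])

```text
clock: 24.0
position: [0.4264, 0.2046, 0.0366]
eef_rot: [-1.25, -1.144, 1.144]
contact_force: [-0.9, -0.5, -2.5]
grip_width: 0.216
```

Emit:
play_rows(deltas=[{"claw": 0.1,"dx": 0,"dy": 0,"dz": 1.5,"spin": 0},{"claw": 0.1,"dx": 0,"dy": 0,"dz": 0,"spin": 0}])

```text
clock: 24.25
position: [0.4248, 0.2048, 0.0366]
eef_rot: [-1.25, -1.144, 1.144]
contact_force: [0.6, 0.5, -2.3]
grip_width: 0.217
```

Emit:
play_rows(deltas=[{"claw": 0.1,"dx": 0,"dy": 0,"dz": 1.5,"spin": 0},{"claw": 0.1,"dx": 0,"dy": 0,"dz": 0,"spin": 0}])

```text
clock: 24.5
position: [0.4235, 0.205, 0.0367]
eef_rot: [-1.25, -1.145, 1.144]
contact_force: [0.4, -0.7, -2.1]
grip_width: 0.216
```

Emit:
play_rows(deltas=[{"claw": 0.1,"dx": 0,"dy": 0,"dz": 1.5,"spin": 0},{"claw": 0.1,"dx": 0,"dy": 0,"dz": 0,"spin": 0}])

```text
clock: 24.75
position: [0.423, 0.2053, 0.0369]
eef_rot: [-1.25, -1.147, 1.143]
contact_force: [5.7, -2.8, -3.1]
grip_width: 0.212
```

Emit:
play_rows(deltas=[{"claw": 0.1,"dx": 0,"dy": -0.6,"dz": 1.2,"spin": 0},{"claw": 0.1,"dx": 0,"dy": -0.6,"dz": 1.2,"spin": 0},{"claw": 0.1,"dx": 0,"dy": -0.6,"dz": 1.2,"spin": 0},{"claw": 0.1,"dx": 0,"dy": -0.6,"dz": 1.2,"spin": 0}])

```text
clock: 25.25
position: [0.4187, 0.2063, 0.0393]
eef_rot: [-1.25, -1.148, 1.141]
contact_force: [6.8, -2.3, -5.8]
grip_width: 0.214
```

```bash
python3 go.py; python3 pic.py d10 .42 .2 .03 28
```

```text
t 25.25 p [0.4187 0.2063 0.0393] yaw 84.99 ydir [ 0.003  0.002 -1.   ] F [ 6.8 -2.3 -5.8] grip 0.214 q [ 0.81  0.38 -0.62  0.   -0.56 -2.47]
```

View pics/d10.png

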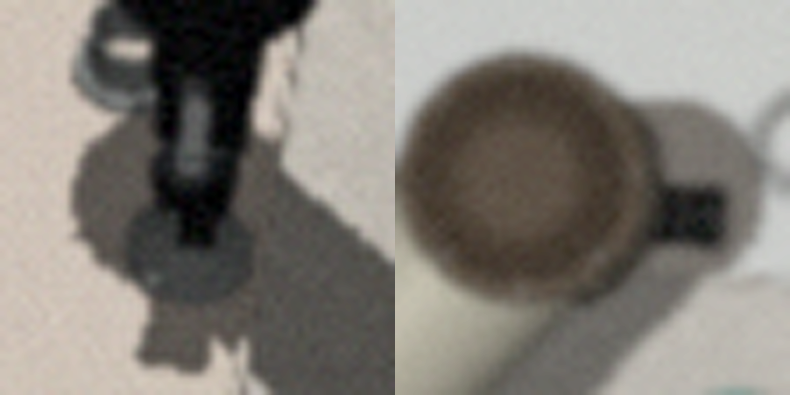

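Emit:
play_rows(deltas=[{"claw": 0.1,"dx": 0,"dy": -0.5,"dz": 1.3,"spin": 0},{"claw": 0.1,"dx": 0,"dy": -0.5,"dz": 1.3,"spin": 0},{"claw": 0.1,"dx": 0,"dy": -0.5,"dz": 1.3,"spin": 0},{"claw": 0.1,"dx": 0,"dy": -0.4,"dz": 1.2,"spin": 0},{"claw": 0.1,"dx": 0,"dy": 0,"dz": 1.2,"spin": 0},{"claw": 0.1,"dx": 0,"dy": 0,"dz": 0,"spin": 0}])

```text
clock: 26.1
position: [0.4129, 0.2073, 0.0416]
eef_rot: [-1.25, -1.149, 1.141]
contact_force: [6.3, -1.3, -2.3]
grip_width: 0.213
```

```bash
python3 go.py
```

```text
t 26.1 p [0.4129 0.2073 0.0416] yaw 85.01 ydir [ 0.004  0.003 -1.   ] F [ 6.3 -1.3 -2.3] grip 0.213 q [ 0.82  0.37 -0.63  0.   -0.56 -2.48]
```

Emit:
play_rows(deltas=[{"claw": 0.1,"dx": 0,"dy": 0,"dz": 0.9,"spin": 0},{"claw": 0.1,"dx": 0,"dy": 0,"dz": 0,"spin": 0},{"claw": 0.1,"dx": 0,"dy": 0,"dz": 0,"spin": 0}])

```text
clock: 26.48
position: [0.4123, 0.2075, 0.0418]
eef_rot: [-1.25, -1.15, 1.14]
contact_force: [6.2, -1.5, -2.2]
grip_width: 0.21
```

```bash
python3 go.py
```

```text
t 26.48 p [0.4123 0.2075 0.0418] yaw 85.02 ydir [ 0.005  0.003 -1.   ] F [ 6.2 -1.5 -2.2] grip 0.21 q [ 0.82  0.37 -0.63  0.   -0.56 -2.48]
```

Emit:
play_rows(deltas=[{"claw": 0.1,"dx": 0,"dy": 0,"dz": -3,"spin": 0},{"claw": 0.1,"dx": 0,"dy": -5,"dz": -8,"spin": 0},{"claw": 0.05,"dx": 0,"dy": -40,"dz": -10,"spin": 0},{"claw": 0.05,"dx": 0,"dy": -55,"dz": 0,"spin": 0},{"claw": 0.05,"dx": -20,"dy": -55,"dz": 0,"spin": 0},{"claw": 0.05,"dx": -50,"dy": -30,"dz": -8,"spin": 0},{"claw": 0.05,"dx": -58,"dy": -13,"dz": -8,"spin": 0},{"claw": 0.05,"dx": -60,"dy": 0,"dz": -10,"spin": 0},{"claw": 0.05,"dx": 0,"dy": 0,"dz": 0,"spin": 0},{"claw": 0.05,"dx": 0,"dy": 0,"dz": 0,"spin": 0}], squeeze=50)

```text
clock: 27.72
position: [0.4399, 0.0143, 0.2389]
eef_rot: [-1.25, -1.143, 1.143]
contact_force: [0.5, 0.1, -1.5]
grip_width: 0.209
```

```bash
python3 go.py .4835 -.1163 .229 81.5; python3 - <<'E'
from h import *
import pickle
p=np.array(ctrl.get_obs()['position'])
import subprocess
subprocess.run(['python3','pic.py','d11',*map(str,p),'28'])
E
```

```text
t 27.73 p [0.4399 0.0143 0.2389] yaw 84.87 ydir [-0.001  0.    -1.   ] F [ 0.5  0.1 -1.5] grip 0.209 q [ 0.4   0.06 -0.42 -0.   -1.09 -2.06]
spin 0.0588 now-axes d [-126.2    9.8  -55.1]
after-spin d [-122.7    9.9  -62.4]
```

View pics/d11.png

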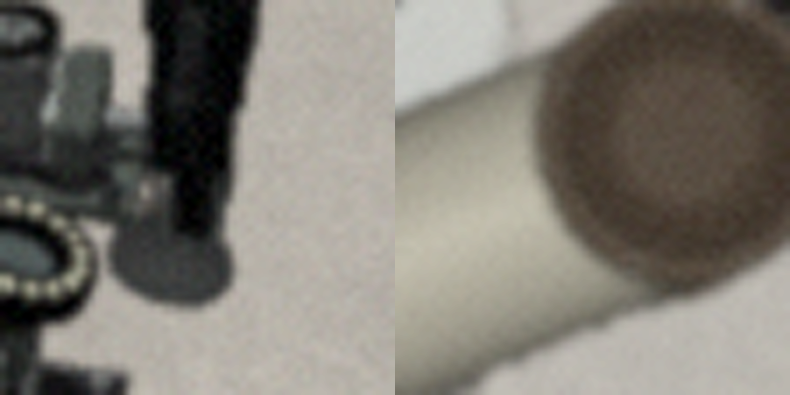

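Emit:
play_rows(deltas=[{"claw": 0.05,"dx": 0,"dy": 0,"dz": 0,"spin": 0.059},{"claw": 0.05,"dx": -42,"dy": 0,"dz": -21,"spin": 0},{"claw": 0.05,"dx": -42,"dy": 0,"dz": -21,"spin": 0},{"claw": 0.05,"dx": -38,"dy": 6,"dz": -20,"spin": 0},{"claw": 0.05,"dx": 0,"dy": 4,"dz": 0,"spin": 0},{"claw": 0.05,"dx": 0,"dy": 0,"dz": 0,"spin": 0},{"claw": 0.05,"dx": 0,"dy": 0,"dz": 0,"spin": 0}])

```text
clock: 28.7
position: [0.4837, -0.1138, 0.2291]
eef_rot: [-1.274, -1.102, 1.102]
contact_force: [0.4, -0.2, -2.5]
grip_width: 0.212
```

```bash
python3 go.py .4835 -.1163 .229 81.5;python3 pic.py d12 .5 -.12 .17 32; python3 go.py
```

```text
t 28.7 p [ 0.4837 -0.1138  0.2291] yaw 81.7 ydir [ 0.  0. -1.] F [ 0.4 -0.2 -2.5] grip 0.212 q [ 0.1   0.17 -0.31 -0.   -1.08 -1.81]
spin 0.0035 now-axes d [-2.5  0.1 -0.2]
after-spin d [-2.5  0.1 -0.2]
t 28.8 p [ 0.4837 -0.114   0.2293] yaw 81.68 ydir [ 0.001  0.    -1.   ] F [ 0.  -0.5 -1. ] grip 0.206 q [ 0.1   0.17 -0.31 -0.   -1.08 -1.81]
```

View pics/d12.png

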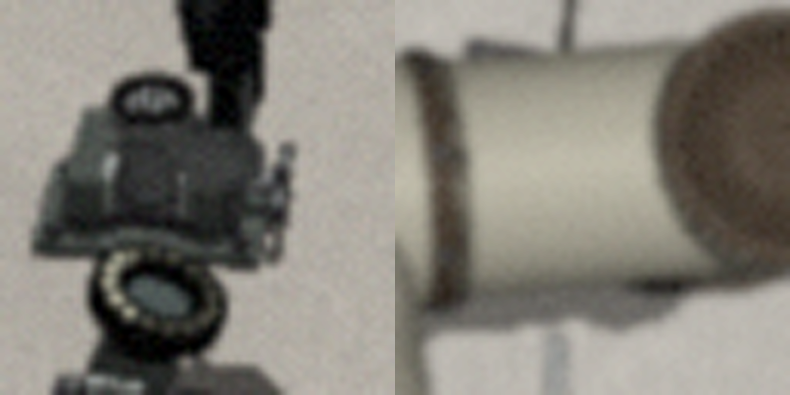

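```bash
cat > capv.py <<'E'
from fit import *
import pickle,sys
tag=sys.argv[1]
cs=[ctrl.capture('side') for _ in range(4)]
c=dict(cs[0]); c['img']=np.mean([x['img'].astype(float) for x in cs],0)
D=np.stack([x['range_z'] for x in cs]); D[D==0]=np.nan; c['range_z']=np.nan_to_num(np.nanmedian(D,0)); pickle.dump(c,open('side'+tag+'.pkl','wb'))
o=ctrl.get_obs(); p=np.array(o['position']); print(p.round(4))
E
cat > capo.py <<'E'
from fit import *
import pickle,sys
tag=sys.argv[1]; p=np.array([float(a) for a in sys.argv[2:5]]); th=np.radians(float(sys.argv[5])); yaw=np.radians(float(sys.argv[6])); draw=int(sys.argv[7]); bx,by=[float(a)*1e-3 for a in sys.argv[8:10]]
c=pickle.load(open('side'+tag+'.pkl','rb'))
n=np.array([-np.sin(th)*np.cos(yaw),-np.sin(th)*np.sin(yaw),np.cos(th)])
G=p+[bx,by,.011]; O=G-.042*n
u,v=proj(c,[O])[0].astype(int); hw=16; s=36
im=np.clip(c['img'][v-hw:v+hw,u-hw:u+hw,::-1],0,255).astype(np.float32); im=cv2.resize(im,None,fx=18,fy=18,interpolation=cv2.INTER_CUBIC); im=np.clip(im*2.6,0,255).astype(np.uint8)
e1=np.cross(n,[0,1,0]);e1/=np.linalg.norm(e1);e2=np.cross(n,e1);a=np.linspace(0,6.283,60)
raw=im.copy()
for h,r,col in((0,.025,(0,0,255)),(.0065,.025,(0,255,0)),(.0105,.013,(255,0,0))):
    P=O+h*n+r*(np.cos(a)[:,None]*e1+np.sin(a)[:,None]*e2); q=((proj(c,P)-[u-hw,v-hw]+.5)*18).astype(int); cv2.polylines(im,[q.reshape(-1,1,2)],True,col,1)
im=np.hstack([raw,im]); im=cv2.resize(im,(800,400)); cv2.imwrite('pics/cap%s_%d.png'%(tag,draw),im)
E
python3 capv.py c1; python3 capo.py c1 .4837 -.114 .2293 17 -8.5 0 0 0
```

```text
[ 0.4837 -0.1147  0.2292]
```

View pics/capc1_0.png

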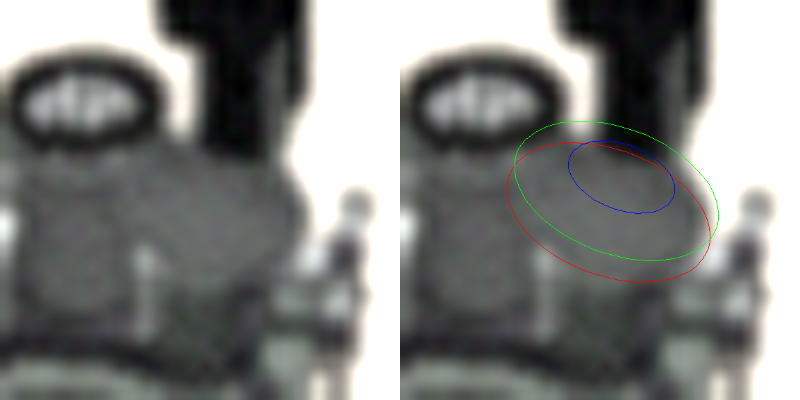

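```bash
cat > capf.py <<'E'
from fit import *
import pickle
c=pickle.load(open('sided11.pkl','rb')); p=np.array([.4399,.0143,.2389]); yaw=np.radians(84.87-90)
g=cv2.cvtColor(c['img'],cv2.COLOR_RGB2GRAY).astype(np.float32)
S=6
def axis(th,roll):
    n=np.array([-np.sin(th),0,np.cos(th)]); n=R.from_euler('x',roll).apply(n); return R.from_euler('z',yaw).apply(n)
u0,v0=proj(c,[p+[0,0,-.02]])[0].astype(int)-[22,16]; W,H=44,40
def outline(th,roll,off):
    n=axis(th,roll); O=p+[0,0,.011]-.042*n+off
    e1=np.cross(n,[0,1,0]);e1/=np.linalg.norm(e1);e2=np.cross(n,e1);a=np.linspace(0,6.283,90)
    P=np.concatenate([O+h*n+.025*(np.cos(a)[:,None]*e1+np.sin(a)[:,None]*e2) for h in(0,.0065)])
    return proj(c,P),O
fing=None
def model(x):
    q,O=outline(x[0],x[1],np.array([x[2],0,x[3]])*.01)
    hull=cv2.convexHull(((q-[u0,v0]+.5)*S*16).astype(np.int32)); m=np.zeros((H*S,W*S),np.uint8); cv2.fillPoly(m,[hull],255,shift=4)
    m=cv2.GaussianBlur(m.astype(np.float32)/255,(0,0),.8*S); return cv2.resize(m,(W,H),interpolation=cv2.INTER_AREA)
y=g[v0:v0+H,u0:u0+W]
# mask: exclude finger zone & ring/vise left
q,O=outline(np.radians(17),0,np.zeros(3)); qc=q.mean(0)-[u0,v0]
V,U=np.mgrid[0:H,0:W]; w=((V>qc[1]-0.5)&(U>qc[0]-11)&(U<qc[0]+13)&(V<qc[1]+12)).astype(float)
w+=((V>qc[1]-5)&(V<=qc[1]-.5)&(U>qc[0]+6.5)&(U<qc[0]+13))
print('c',qc); bg=np.median(y[(V>qc[1]+6)&(V<qc[1]+12)&(U>qc[0]-3)]); fg=np.median(y[(V>qc[1]+1)&(V<qc[1]+3)&(abs(U-qc[0])<4)]); print(bg,fg)
def cost_(x,sh=0):
    m=model(x); e=(bg+(fg-bg)*m-y)*w
    return (np.minimum(abs(e),30)**2).sum()/w.sum()+ (x[1]/.03)**2
for t0 in(.2,.3,.4):
    x0=np.array([t0,0,.1,.1]); s=minimize(cost_,x0,method='Nelder-Mead',options=dict(initial_simplex=np.vstack([x0,x0+np.diag([.08,.05,.3,.3])]),maxiter=800,xatol=1e-3,fatol=1e-2))
    print(s.fun.round(2),np.degrees(s.x[:2]).round(2),'off mm x,z',(s.x[2:]*10).round(2))
m=model(s.x); im=np.hstack([y,(bg+(fg-bg)*m),128+(y-(bg+(fg-bg)*m))*w]); cv2.imwrite('pics/capf.png',cv2.resize(np.clip(im*1.3,0,255).astype(np.uint8),None,fx=6,fy=6,interpolation=cv2.INTER_NEAREST))
E
python3 capf.py
```

```text
c [18.17770813 17.92959054]
119.0 41.5
19.73 [14.71  0.32] off mm x,z [3.44 0.39]
19.79 [13.49  0.74] off mm x,z [4.02 0.68]
19.83 [13.58  1.01] off mm x,z [3.95 0.88]
```

View pics/capf.png

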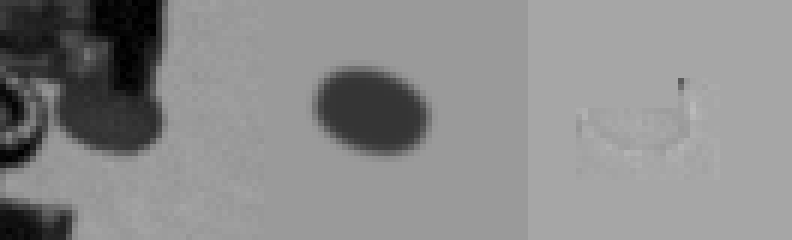

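```bash
cat >> capf.py <<'E'
print('---')
w[(V<=qc[1]-.5)]=0
w2=((V>qc[1]-6)&(V<=qc[1]-.5)&(U>=qc[0]+9.5)&(U<qc[0]+14)); 
for name,ww in(('low',w.copy()),('low+right',w+w2)):
  for rm in (False,True):
    for sig in(.7,1.0):
      def mod(x):
        q,O=outline(x[0],0,np.array([x[1],0,x[2]])*.01)
        hull=cv2.convexHull(((q-[u0,v0]+.5)*S*16).astype(np.int32)); m=np.zeros((H*S,W*S),np.uint8); cv2.fillPoly(m,[hull],255,shift=4)
        return cv2.resize(cv2.GaussianBlur(m.astype(np.float32)/255,(0,0),sig*S),(W,H),interpolation=cv2.INTER_AREA)
      if rm: continue
      row=[]
      for th in np.radians([10,12,14,16,18,20,22]):
        f=lambda z: (np.minimum(abs((bg+(fg-bg)*mod([th,*z])-y)*ww),30)**2).sum()/ww.sum()
        s=minimize(f,[.3,.05],method='Nelder-Mead',options=dict(initial_simplex=[[.3,.05],[.5,.05],[.3,.25]],xatol=2e-3,fatol=1e-2)); row.append((int(np.degrees(th).round()),s.fun.round(1),*(s.x*10).round(1)))
      print(name,sig,*row,sep='\n')
E
python3 capf.py | sed -n '/---/,$p'
```

```text
---
low
0.7
(10, np.float64(14.7), np.float64(6.1), np.float64(1.2))
(12, np.float64(12.5), np.float64(4.9), np.float64(0.9))
(14, np.float64(11.5), np.float64(3.7), np.float64(0.4))
(16, np.float64(12.5), np.float64(2.7), np.float64(0.3))
(18, np.float64(16.2), np.float64(1.6), np.float64(-0.4))
(20, np.float64(21.3), np.float64(0.4), np.float64(-0.8))
(22, np.float64(33.0), np.float64(-0.7), np.float64(-1.4))
low
1.0
(10, np.float64(24.8), np.float64(6.1), np.float64(1.2))
(12, np.float64(23.1), np.float64(4.9), np.float64(0.8))
(14, np.float64(22.7), np.float64(3.7), np.float64(0.5))
(16, np.float64(24.3), np.float64(2.5), np.float64(0.2))
(18, np.float64(28.0), np.float64(1.6), np.float64(-0.0))
(20, np.float64(32.8), np.float64(0.4), np.float64(-0.8))
(22, np.float64(43.4), np.float64(-0.7), np.float64(-1.5))
low+right
0.7
(10, np.float64(13.8), np.float64(6.1), np.float64(1.2))
(12, np.float64(11.7), np.float64(4.9), np.float64(0.9))
(14, np.float64(10.9), np.float64(3.7), np.float64(0.4))
(16, np.float64(11.8), np.float64(2.7), np.float64(0.3))
(18, np.float64(15.1), np.float64(1.6), np.float64(-0.4))
(20, np.float64(19.7), np.float64(0.4), np.float64(-0.8))
(22, np.float64(30.3), np.float64(-0.7), np.float64(-1.4))
low+right
1.0
(10, np.float64(23.1), np.float64(6.0), np.float64(1.2))
(12, np.float64(21.5), np.float64(4.9), np.float64(0.8))
(14, np.float64(21.1), np.float64(3.7), np.float64(0.5))
(16, np.float64(22.4), np.float64(2.5), np.float64(0.2))
(18, np.float64(25.9), np.float64(1.6), np.float64(-0.0))
(20, np.float64(30.1), np.float64(0.4), np.float64(-0.8))
(22, np.float64(39.3), np.float64(-0.6), np.float64(-1.5))
```

```bash
cat > capd.py <<'E'
from fit import *
import pickle,sys
def run(tag,p,yawdeg,bx,th0=17):
    c=pickle.load(open('side'+tag+'.pkl','rb')); P=cloud(c); ok=c['range_z']>0
    yaw=np.radians(yawdeg-90); th=np.radians(th0)
    n=np.array([-np.sin(th)*np.cos(yaw),-np.sin(th)*np.sin(yaw),np.cos(th)])
    off=np.array([bx,0,0]); ctr=np.array(p)+[0,0,.011]-.0355*n+off
    H,W=ok.shape; U,V=np.meshgrid(np.arange(W),np.arange(H)); o,d=rays(c,np.stack([U,V],-1).reshape(-1,2))
    for it in range(4):
        t=((ctr-o)@n)/(d@n); X=(o+d*t[:,None]); r=np.linalg.norm(X-ctr,axis=1).reshape(H,W)
        m=ok&(r<.0225)
        Q=P[m]; Q=Q[np.linalg.norm(Q-ctr,axis=1)<.05]; e=(Q-ctr)@n; Q=Q[abs(e)<.009]
        A=np.c_[Q[:,:2]-ctr[:2],np.ones(len(Q))]; w=np.ones(len(Q))
        for _ in range(15):
            co=np.linalg.lstsq(A*w[:,None],Q[:,2]*w,rcond=None)[0]; e=Q[:,2]-A@co; w=np.sqrt(1/(1+(e/.003)**2))
        nn=np.r_[-co[:2],1]; nn/=np.linalg.norm(nn)
    cov=np.linalg.inv(A.T@A)*np.var(e)
    print(tag,len(Q),np.std(e).round(4),'slopes',co.round(3),'+-',np.sqrt(np.diag(cov))[:2].round(3),'tilt',np.degrees(np.arccos(nn[2])).round(1),'yaw',np.degrees(np.arctan2(-nn[1],-nn[0])).round(1),'ctr z pred',ctr[2].round(4))
run('c1',[.4837,-.1145,.2292],81.7,.0025); run('c1',[.4837,-.1145,.2292],81.7,.0025,14); run('d11',[.4399,.0143,.2389],84.87,.0025)
E
python3 capd.py
```

```text
c1 84 0.002 slopes [ 0.19  -0.019  0.209] +- [0.019 0.023] tilt 10.8 yaw -5.6 ctr z pred 0.2063
c1 83 0.0019 slopes [ 0.225 -0.026  0.209] +- [0.017 0.023] tilt 12.8 yaw -6.6 ctr z pred 0.2058
d11 102 0.0026 slopes [ 0.199 -0.039  0.219] +- [0.023 0.03 ] tilt 11.4 yaw -11.0 ctr z pred 0.216
```

```bash
cat >> capd.py <<'E'
print('--- upright refs')
run('0',[.4608,.202,.0352],84.9,.0015,0); run('d9',[.4608,.202,.0352],84.9,.0015,0); run('c1',[.4837,-.1145,.2292],81.7,.0025,12)
E
python3 capd.py | sed -n '/---/,$p'
```

```text
--- upright refs
0 129 0.0019 slopes [ 0.014 -0.039  0.015] +- [0.013 0.018] tilt 2.4 yaw -70.2 ctr z pred 0.0107
d9 113 0.0022 slopes [-0.012 -0.003  0.014] +- [0.016 0.023] tilt 0.7 yaw -166.3 ctr z pred 0.0107
c1 83 0.0019 slopes [ 0.24  -0.028  0.208] +- [0.018 0.023] tilt 13.6 yaw -6.6 ctr z pred 0.2055
```

```bash
python3 go.py .415 .045 .239 84.9
```

```text
t 29.0 p [ 0.4837 -0.1147  0.2292] yaw 81.61 ydir [ 0.001  0.    -1.   ] F [ 0.6 -0.5 -1.3] grip 0.212 q [ 0.09  0.17 -0.31  0.   -1.08 -1.81]
spin -0.0573 now-axes d [148.   -9.8  91.2]
after-spin d [152.9  -9.8  82.6]
```

Emit:
play_rows(deltas=[{"claw": 0.05,"dx": 0,"dy": -10,"dz": 0,"spin": -0.0573},{"claw": 0.05,"dx": 51,"dy": 0,"dz": 27.5,"spin": 0},{"claw": 0.05,"dx": 51,"dy": 0,"dz": 27.5,"spin": 0},{"claw": 0.05,"dx": 51,"dy": 0,"dz": 27.5,"spin": 0},{"claw": 0.05,"dx": 0,"dy": 0,"dz": 0,"spin": 0},{"claw": 0.05,"dx": 0,"dy": 0,"dz": 0,"spin": 0},{"claw": 0.05,"dx": 0,"dy": 0,"dz": 0,"spin": 0}])

```text
clock: 29.88
position: [0.4155, 0.0439, 0.2389]
eef_rot: [-1.251, -1.141, 1.142]
contact_force: [0.4, -0.3, -0.3]
grip_width: 0.209
```

```bash
sed -i 's/range(4)/range(10)/' capv.py; python3 capv.py c2; cat > capf2.py <<'E'
from fit import *
import pickle,sys
tag=sys.argv[1]; p=np.array([float(a) for a in sys.argv[2:5]]); yaw=np.radians(float(sys.argv[5])-90)
c=pickle.load(open('side'+tag+'.pkl','rb'))
g=c['img'].astype(np.float32)@np.array([.3,.59,.11],np.float32); S=6
def outline(th,off):
    n=R.from_euler('z',yaw).apply([-np.sin(th),0,np.cos(th)]); O=p+[0,0,.011]-.042*n+off
    e1=np.cross(n,[0,1,0]);e1/=np.linalg.norm(e1);e2=np.cross(n,e1);a=np.linspace(0,6.283,90)
    return proj(c,np.concatenate([O+h*n+.025*(np.cos(a)[:,None]*e1+np.sin(a)[:,None]*e2) for h in(0,.0065)]))
u0,v0=proj(c,[p+[0,0,-.02]])[0].astype(int)-[22,16]; W,H=44,40; y=g[v0:v0+H,u0:u0+W]
qc=outline(np.radians(15),np.array([.003,0,0])).mean(0)-[u0,v0]; V,U=np.mgrid[0:H,0:W]
fl=cv2.resize(y[:, :],None,fx=12,fy=12,interpolation=cv2.INTER_CUBIC); cv2.imwrite('pics/%s.png'%tag,np.clip(fl*1.6,0,255).astype(np.uint8))
w=((V>qc[1]+.5)&(abs(U-qc[0])<15)&(V<qc[1]+13)).astype(float)
w+=((V>qc[1]-3)&(V<=qc[1]+.5)&((abs(U-qc[0])>6)&(abs(U-qc[0])<15)))
for sig in(.6,.8):
  row=[]
  for th in np.radians([8,10,12,14,16,18,20]):
    def f(z):
        hull=cv2.convexHull(((outline(th,np.array([z[0],0,z[1]])*.01)-[u0,v0]+.5)*S*16).astype(np.int32)); m=np.zeros((H*S,W*S),np.uint8); cv2.fillPoly(m,[hull],255,shift=4)
        m=cv2.resize(cv2.GaussianBlur(m.astype(np.float32)/255,(0,0),sig*S),(W,H),interpolation=cv2.INTER_AREA)
        X=np.stack([m[w>0],np.ones(int((w>0).sum()))],1); Y=y[w>0]; co=np.linalg.lstsq(X,Y,rcond=None)[0]; e=np.clip(Y-X@co,-25,25); return (e**2).mean()
    s=minimize(f,[.3,.05],method='Nelder-Mead',options=dict(initial_simplex=[[.3,.05],[.5,.05],[.3,.25]],xatol=2e-3,fatol=1e-2)); row.append((int(np.degrees(th).round()),s.fun.round(1),*(s.x*10).round(1)))
  a=np.array([[r[0],r[1]] for r in row]); k=np.clip(a[:,1].argmin(),1,5); q=np.polyfit(a[k-1:k+2,0],a[k-1:k+2,1],2)
  print(sig,'best',(-q[1]/2/q[0]).round(2)); print(*row,sep='\n')
E
python3 go.py; P=$(python3 -c "
from h import *
print(*np.array(ctrl.get_obs()['position']).round(4))"); python3 capf2.py c2 $P 84.9; python3 - <<'E'
import io,contextlib
with contextlib.redirect_stdout(io.StringIO()):
    import capd
from h import *
p=ctrl.get_obs()['position']
for t in(10,14,18): capd.run('c2',p,84.9,.003,t)
E
```

```text
[0.4153 0.0446 0.2389]
t 30.38 p [0.4153 0.0446 0.2389] yaw 84.83 ydir [-0. -0. -1.] F [-0.6 -0.6 -1.9] grip 0.207 q [ 0.5   0.02 -0.46 -0.   -1.09 -2.16]
0.6 best 15.15
(8, np.float64(22.9), np.float64(6.6), np.float64(1.9))
(10, np.float64(19.5), np.float64(5.5), np.float64(1.5))
(12, np.float64(15.0), np.float64(4.5), np.float64(1.3))
(14, np.float64(13.2), np.float64(3.5), np.float64(0.9))
(16, np.float64(13.0), np.float64(2.2), np.float64(0.5))
(18, np.float64(15.5), np.float64(1.0), np.float64(0.1))
(20, np.float64(20.4), np.float64(-0.0), np.float64(-0.0))
0.8 best 14.78
(8, np.float64(24.7), np.float64(6.7), np.float64(1.9))
(10, np.float64(21.1), np.float64(5.8), np.float64(1.6))
(12, np.float64(17.1), np.float64(4.5), np.float64(1.3))
(14, np.float64(15.5), np.float64(3.5), np.float64(0.9))
(16, np.float64(15.7), np.float64(2.2), np.float64(0.8))
(18, np.float64(17.9), np.float64(1.0), np.float64(0.1))
(20, np.float64(22.4), np.float64(-0.1), np.float64(-0.0))
c2 109 0.0023 slopes [ 0.243 -0.068  0.218] +- [0.018 0.026] tilt 14.2 yaw -15.7 ctr z pred 0.2149
c2 111 0.0022 slopes [ 0.195 -0.057  0.218] +- [0.019 0.024] tilt 11.5 yaw -16.3 ctr z pred 0.2154
c2 108 0.0021 slopes [ 0.16  -0.064  0.219] +- [0.02  0.024] tilt 9.8 yaw -21.9 ctr z pred 0.2161
```

View pics/c2.png

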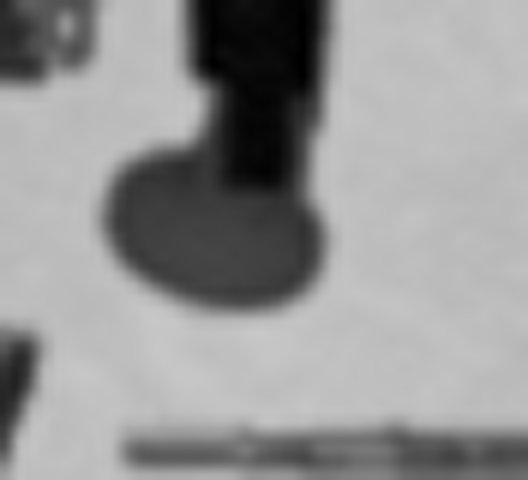

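Emit:
play_rows(deltas=[{"claw": 0.05,"dx": 50,"dy": 0,"dz": 0,"spin": 0},{"claw": 0.05,"dx": 55,"dy": 15,"dz": 1,"spin": 0},{"claw": 0.05,"dx": 58,"dy": 15,"dz": 1,"spin": 0},{"claw": 0.05,"dx": 0,"dy": 50,"dz": 0,"spin": 0},{"claw": 0.05,"dx": 0,"dy": 50,"dz": 0,"spin": 0},{"claw": 0.05,"dx": 0,"dy": 40,"dz": 0,"spin": 0},{"claw": 0.05,"dx": 0,"dy": 20,"dz": 0,"spin": 0},{"claw": 0.05,"dx": 0,"dy": 0,"dz": 0,"spin": 0},{"claw": 0.05,"dx": 0,"dy": 0,"dz": 0,"spin": 0}], squeeze=30)

```text
clock: 31.5
position: [0.4286, 0.2079, 0.0498]
eef_rot: [-1.25, -1.145, 1.141]
contact_force: [0.1, 0.0, -1.2]
grip_width: 0.205
```

```bash
python3 go.py .415 .2075 .0425 84.9
```

```text
t 31.5 p [0.4286 0.2079 0.0498] yaw 84.88 ydir [ 0.002  0.001 -1.   ] F [ 0.1  0.  -1.2] grip 0.205 q [ 0.79  0.38 -0.59  0.   -0.6  -2.45]
spin -0.0004 now-axes d [-1.6  7.3 13.6]
after-spin d [-1.6  7.3 13.5]
```

Emit:
play_rows(deltas=[{"claw": 0.05,"dx": 0,"dy": 4,"dz": 6,"spin": 0},{"claw": 0.05,"dx": 0,"dy": 3,"dz": 6,"spin": 0},{"claw": 0.05,"dx": 0,"dy": 0,"dz": 1.5,"spin": 0},{"claw": 0.05,"dx": 0,"dy": 0,"dz": 0,"spin": 0}])

```text
clock: 32.0
position: [0.4144, 0.2086, 0.0422]
eef_rot: [-1.25, -1.144, 1.143]
contact_force: [0.2, -0.2, -2.1]
grip_width: 0.207
```

Emit:
play_rows(deltas=[{"claw": 0.05,"dx": 0,"dy": 0,"dz": 1,"spin": 0},{"claw": 0.05,"dx": 0,"dy": 0,"dz": 0,"spin": 0}])

```text
clock: 32.25
position: [0.4135, 0.2086, 0.042]
eef_rot: [-1.25, -1.143, 1.143]
contact_force: [-1.0, -0.0, -1.3]
grip_width: 0.207
```

Emit:
play_rows(deltas=[{"claw": 0.05,"dx": 0,"dy": 0,"dz": 1,"spin": 0},{"claw": 0.05,"dx": 0,"dy": 0,"dz": 0,"spin": 0}])

```text
clock: 32.5
position: [0.413, 0.2088, 0.0421]
eef_rot: [-1.251, -1.144, 1.142]
contact_force: [3.3, -1.5, -1.7]
grip_width: 0.209
```

Emit:
play_rows(deltas=[{"claw": 0.05,"dx": 0,"dy": -0.3,"dz": 1,"spin": 0},{"claw": 0.05,"dx": 0,"dy": 0,"dz": 0.8,"spin": 0},{"claw": 0.05,"dx": 0,"dy": 0,"dz": 0,"spin": 0}])

```text
clock: 32.88
position: [0.4122, 0.209, 0.0424]
eef_rot: [-1.251, -1.146, 1.141]
contact_force: [9.2, -4.1, -5.5]
grip_width: 0.206
```

Emit:
play_rows(deltas=[{"claw": 0.05,"dx": 0,"dy": 0,"dz": 0.8,"spin": 0},{"claw": 0.05,"dx": 0,"dy": 0,"dz": 0,"spin": 0}], squeeze=25)

```text
clock: 33.12
position: [0.412, 0.2091, 0.0424]
eef_rot: [-1.252, -1.147, 1.141]
contact_force: [11.5, -5.9, -6.5]
grip_width: 0.207
```

Emit:
play_rows(deltas=[{"claw": 0.05,"dx": 0,"dy": 0,"dz": 0.6,"spin": 0},{"claw": 0.05,"dx": 0,"dy": 0,"dz": 0.3,"spin": 0},{"claw": 0.05,"dx": 0,"dy": 0,"dz": 0,"spin": 0}], squeeze=20)

```text
clock: 33.5
position: [0.4112, 0.2096, 0.0427]
eef_rot: [-1.251, -1.147, 1.14]
contact_force: [9.1, -5.1, -4.5]
grip_width: 0.205
```

Emit:
play_rows(deltas=[{"claw": 0.05,"dx": 0,"dy": 0,"dz": -4,"spin": 0},{"claw": 0.05,"dx": 0,"dy": -5,"dz": -8,"spin": 0},{"claw": 0.05,"dx": 0,"dy": -40,"dz": -5,"spin": 0},{"claw": 0.05,"dx": 0,"dy": -55,"dz": 0,"spin": 0},{"claw": 0.05,"dx": -25,"dy": -50,"dz": 8,"spin": 0},{"claw": 0.05,"dx": -45,"dy": -36,"dz": 8,"spin": 0},{"claw": 0.05,"dx": -52,"dy": -10,"dz": 4,"spin": 0},{"claw": 0.05,"dx": -45,"dy": 0,"dz": 0,"spin": 0},{"claw": 0.05,"dx": 0,"dy": 0,"dz": 0,"spin": 0},{"claw": 0.05,"dx": 0,"dy": 0,"dz": 0,"spin": 0},{"claw": 0.05,"dx": 0,"dy": 0,"dz": 0,"spin": 0}], squeeze=45)

```text
clock: 34.88
position: [0.3911, 0.0436, 0.2381]
eef_rot: [-1.25, -1.143, 1.144]
contact_force: [1.1, -0.1, -1.9]
grip_width: 0.205
```

```bash
python3 capv.py c3;python3 go.py .4815 -.1163 .229 81.5; P=$(python3 -c "
from h import *
print(*np.array(ctrl.get_obs()['position']).round(4))"); python3 capf2.py c3 $P 84.9
```

```text
[0.3909 0.043  0.2382]
t 35.38 p [0.3909 0.043  0.2382] yaw 84.86 ydir [-0. -0. -1.] F [-0.   1.1 -2. ] grip 0.209 q [ 0.53 -0.02 -0.51 -0.   -1.08 -2.19]
spin 0.0587 now-axes d [-150.5    9.2 -104.4]
after-spin d [-144.2    9.2 -113.1]
0.6 best 14.82
(8, np.float64(22.0), np.float64(7.5), np.float64(1.2))
(10, np.float64(17.4), np.float64(6.3), np.float64(0.8))
(12, np.float64(13.9), np.float64(5.2), np.float64(0.4))
(14, np.float64(10.8), np.float64(4.2), np.float64(0.3))
(16, np.float64(11.1), np.float64(2.7), np.float64(-0.0))
(18, np.float64(13.3), np.float64(1.7), np.float64(-0.6))
(20, np.float64(17.6), np.float64(0.6), np.float64(-0.9))
0.8 best 15.19
(8, np.float64(22.9), np.float64(7.4), np.float64(1.2))
(10, np.float64(18.7), np.float64(6.3), np.float64(0.8))
(12, np.float64(14.3), np.float64(5.1), np.float64(0.5))
(14, np.float64(12.4), np.float64(4.2), np.float64(0.2))
(16, np.float64(12.2), np.float64(2.7), np.float64(-0.0))
(18, np.float64(14.1), np.float64(1.7), np.float64(-0.5))
(20, np.float64(17.7), np.float64(0.6), np.float64(-0.9))
```

View pics/c3.png

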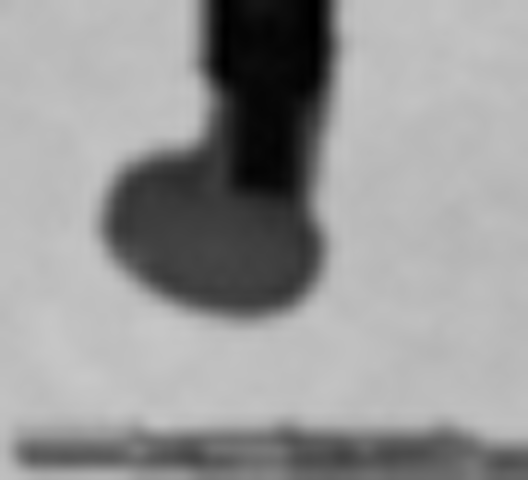

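Emit:
play_rows(deltas=[{"claw": 0.05,"dx": 0,"dy": 0,"dz": 0,"spin": 0.059},{"claw": 0.05,"dx": -40,"dy": 0,"dz": -32,"spin": 0},{"claw": 0.05,"dx": -40,"dy": 0,"dz": -32,"spin": 0},{"claw": 0.05,"dx": -40,"dy": 5,"dz": -32,"spin": 0},{"claw": 0.05,"dx": -24,"dy": 4,"dz": -18,"spin": 0},{"claw": 0.05,"dx": 0,"dy": 0,"dz": 0,"spin": 0},{"claw": 0.05,"dx": 0,"dy": 0,"dz": 0,"spin": 0},{"claw": 0.05,"dx": 0,"dy": 0,"dz": 0,"spin": 0}])

```text
clock: 36.38
position: [0.4821, -0.1157, 0.2295]
eef_rot: [-1.276, -1.1, 1.099]
contact_force: [-0.1, -0.2, -1.5]
grip_width: 0.208
```

```bash
python3 go.py .4824 -.1166 .229 81.5
```

```text
t 36.38 p [ 0.4821 -0.1157  0.2295] yaw 81.54 ydir [ 0.  0. -1.] F [-0.1 -0.2 -1.5] grip 0.208 q [ 0.09  0.17 -0.32 -0.   -1.08 -1.81]
spin 0.0007 now-axes d [-0.8  0.5 -0.5]
after-spin d [-0.8  0.5 -0.5]
```

Emit:
play_rows(deltas=[{"claw": 0.05,"dx": -0.8,"dy": 0.5,"dz": -0.4,"spin": 0},{"claw": 0.05,"dx": 0,"dy": 0,"dz": 0,"spin": 0},{"claw": 0.05,"dx": 0,"dy": 0,"dz": 0,"spin": 0}])

```text
clock: 36.75
position: [0.4826, -0.1171, 0.2288]
eef_rot: [-1.276, -1.099, 1.099]
contact_force: [-0.0, -1.1, -1.6]
grip_width: 0.208
```

```bash
python3 capv.py c4; P=$(python3 -c "
from h import *
print(*np.array(ctrl.get_obs()['position']).round(4))"); python3 capo.py c4 $P 16.5 -8.5 0 2.8 0; python3 - <<'E'
from h import *
import pickle
c=pickle.load(open('sidec4.pkl','rb'))
im=np.clip(c['img'][100:190,230:320,::-1]*1.7,0,255).astype(np.uint8); im=cv2.resize(im,(720,720),interpolation=cv2.INTER_CUBIC)
th=np.radians(16.7);yw=np.radians(-8.5); n=np.array([-np.sin(th)*np.cos(yw),-np.sin(th)*np.sin(yw),np.cos(th)])
e1=np.cross(n,[0,1,0]);e1/=np.linalg.norm(e1);e2=np.cross(n,e1);a=np.linspace(0,6.283,60); L=np.array([.5228,-.1232,.1137])
for C,r,col in((L,.0273,(0,255,0)),(L,.036,(0,255,0)),(L+.09*n,.025,(0,0,255)),(L+.0965*n,.025,(0,0,255))):
    q=((proj(c,C+r*(np.cos(a)[:,None]*e1+np.sin(a)[:,None]*e2))-[230,100]+.5)*8).astype(int); cv2.polylines(im,[q.reshape(-1,1,2)],True,col,1)
cv2.imwrite('pics/fin.png',cv2.resize(im,(600,600)))
E
```

```text
[ 0.4826 -0.1173  0.2287]
```

View pics/fin.png

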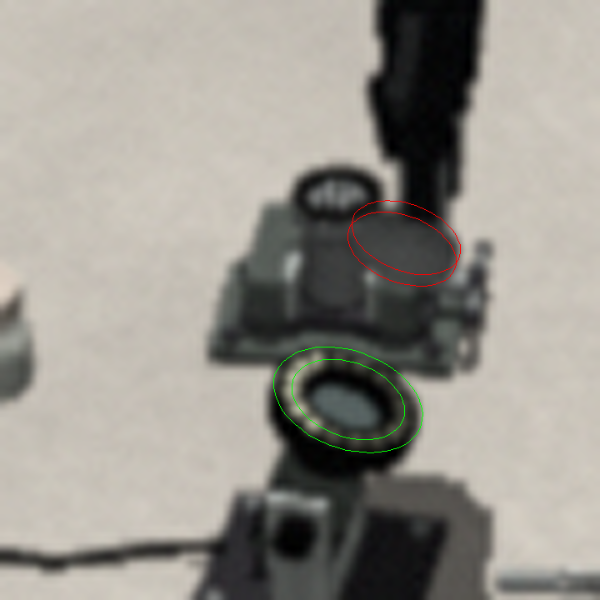

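View pics/capc4_0.png

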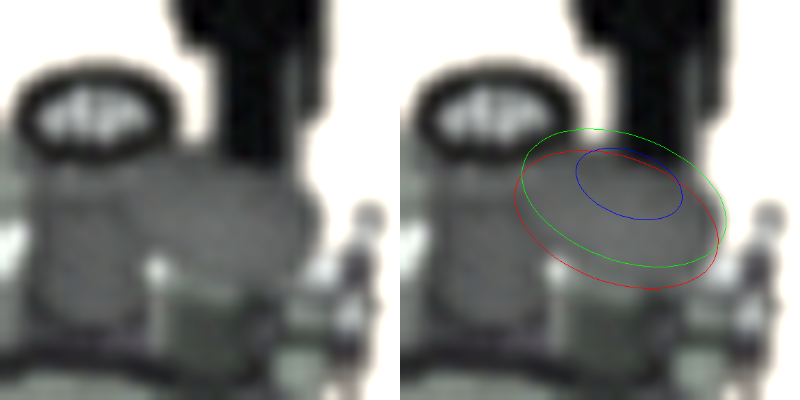

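```bash
python3 - <<'E' 2>/dev/null
from fit import *
import fit,pickle; fit.S=5
c=pickle.load(open('sidec4.pkl','rb')); c['img']=c['img'].round().astype(np.uint8)
for rm in(.019,.021,.0245,.027): p,f=fitc(c,(.549,-.342),.0865 if rm<.023 else .088,[.017,.025],rm,.9); print(rm,p.round(4),round(f,1))
E
python3 go.py
```

```text
0.019 [ 0.5491 -0.3392] 42.8
0.021 [ 0.5489 -0.3392] 50.1
0.0245 [ 0.5485 -0.3364] 90.5
0.027 [ 0.5485 -0.3356] 126.1
t 37.25 p [ 0.4826 -0.1173  0.2287] yaw 81.46 ydir [-0. -0. -1.] F [-1.1 -0.2 -1.5] grip 0.209 q [ 0.09  0.17 -0.32  0.   -1.08 -1.81]
```

```bash
python3 - <<'E'
from station import ctrl
print(ctrl.finish_job())
E
```

```text
the job is handed in; nothing more can be done
None
```

I laid the disc on the flange of the filter body and the seal ring on the disc. I then took the grey cap by its stem and am still holding it in front of the inspection camera. The job was handed in at 37 s. The highest outside force I read was about 14 N, well under the limits, and I saw nothing else knocked.

The moves can only turn the tool about the vertical, so I tilted the cap in a light grip by pushing its flange against the tray wall. A second push at the wall corrected the tilt.

Last checks:
- **Stack along x:** within about 0.5 mm of the seat in both cameras.
- **Stack along y:** the seal is about 1.2 mm off towards +y in the top view and 2–3 mm in the side view. The two views disagree, so I take it as 1.5–2 mm off. The disc was last squeezed in line with the seal along y. I left this, since the gripper was already holding the cap.
- **Camera tilt:** I measured 16.5° from the ring-light LEDs and 17.5° from depth.
- **Cap tilt:** about 17° from the last wall push, but 15–16° from the side image, so it may be 1–2° short of square. An earlier depth check gave only 10–14°. It was unstable, so I didn't rely on it.
- **Cap position:** lies on the projected target (90 mm out, centred) in the side view to about 2 mm. The arm hid it from the top camera, so there is no second check. The grip was steady at 45 N.

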